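# Stow the button-making kit on the keyhole panels

## Robot

A 6-joint arm with a two-finger parallel gripper is mounted at the origin on the work surface. World frame = base frame: x ahead of the robot, y to its left, z up, the work surface at z = 0. Lengths are in mm, angles in rad, forces in N, time in s.
With the tool pointing down it reaches from about 400 to 925 mm from the base axis. Payload 12.5 kg.
Tool frame: the origin (TCP) lies midway between the tips of the shut fingers; the grasp point (between the pads) lies 19 mm behind it (env.tcp_to_grasp is the distance from the TCP to the grasp point, in mm); z points along the fingers, y is the line along which they close (so a half turn about z gives the same grasp; the last joint's range is limited). The gripper opens to 95 mm and grips with 3 to 60 N. Pads are 20 mm wide; open, the fingers measure 119 mm over their backs; the gripper's body (75 mm by 180 mm) begins 59 mm behind the grasp point.
Start: joints at [1.073, 0.491, 1.559, -0, 1.092, -0.106], TCP at [238.643, 577.664, 214.661] pointing down, gripper open.
Joint ranges: [-3.1, 3.1], [-0.84, 2.19], [0.05, 2.79], [-1.13, 4.28], [0.06, 2.93], [-2.69, 2.69]. Speed limits (rad/s): [2.22, 2.22, 2.79, 3.14, 3.14, 3.14].

## Interface

Orientations are given as [roll, pitch, yaw] about the fixed x, y, z axes, in that order (R = Rz(yaw) Ry(pitch) Rx(roll)).
In Python, from cell import env gives the robot as it stands. The module is installed in compiled form; this text tells all that it offers.
- The arm moves only by the tool step_arm, never from a script. Its argument "plan" is a list that holds one entry, the list of rows, each a list of 5 numbers: the shift along the tool's x, y, z in mm, then the turn about the tool's z in degrees, then the opening, from -1 (shut) to 1 (fully open). A call has 1 to 8 rows; each row is the pose to reach, as a shift and turn from the pose commanded when the call began, along the tool's axes at that moment; what a row does not reach only later rows make up. A row lasts 1/12 s, in which the tool goes at most 41.7 mm and 7.16 degrees, less where a joint would pass 70% of its speed; a pose out of reach is approached as far as the arm can. A call with a gripper value outside its range is refused whole. The fingers move at their own pace and stop on an object; the grip force is fixed at half the most. Time passes only in rows, so rows that repeat a pose let the fingers close. It gives the time, the measured TCP pose, the force, the opening and the grip force at its end, in the units of the state.
- env.state(): the state, without advancing time (a new reading comes with each control period).
- env.read_camera(name): name is "scene" or "side" or "wrist"; returns the picture (420x560x3 uint8, blue, green, red); there is no depth.
- env.get_calibration(name): a dict with "K" (3x3 intrinsics, pixels), "extrinsics" (4x4, takes a point from world to camera coordinates). Camera axes: x right, y up, looking along -z (the intrinsics and any distortion apply to the point x, -y, -z); pixel columns grow to the right and rows downward; lengths in mm; the calibration is good to about 2 mm. A picture is of the moment at which its call begins: read the wrist's pose just before it. get_calibration takes no time and is no camera call; for the wrist camera it gives the pose at the moment of the call.
- env.job_done(): hands the job in; it is judged then, once.
The state is a dict: "t": time; "joints": joint angles; "qvel": joint speeds; "tau": joint torques, N m; "eef_pos": TCP position; "tcp_rot": TCP orientation; "ft_force": force on the tool from outside, world axes, zero at the start; "moment": the same for the moment, N m; "opening": opening from 0.0 (shut) to 1.0 (fully open); "grip_force": force on a finger pad.
Only numpy, scipy, OpenCV 4.12 (cv2) and the standard library are available. Lean on these libraries where they do the work, as an engineer would, in place of code of your own. Each camera call takes 0.05 s, during which the arm holds its last target. There are 200 camera calls.

## Task

Pack up the button-making bench: hang the empty green caddy on the screw of the green panel and the blue pin bin on the screw of the blue panel, each with the screw head through the keyhole and slid fully down so that the screw sits at the top of the narrow slot. The caddy must be hung before any cup goes into it; then stow all the cups that are there upright in the hung caddy, nested in one another by size with the largest outermost. Leave the other things on the bench where they are.

Things in the scene. Friction and masses are not known exactly. Their poses are not given: they have to be found in the camera images.
- caddy: green plastic caddy, about 200 g: open square tray, 92 by 92 mm, 84 by 84 mm inside, walls 28 mm high, floor 4 mm thick. Origin: underside of the tray's middle; z up, x towards its upright keyhole plate, whose mid-plane is at x = +60 mm. Starts standing on the bench. Hung, it may lean 3 degrees, tray down, plate foot against the panel
- caddy_seat (a point): keyhole of the caddy, in its 5 mm thick, 80 mm wide upright back plate: a 27 mm square entry hole, its centre 85 mm above the underside, and above it a slot 12 mm wide that ends at 111 mm. This point, 107 mm above the underside (22 mm above the hole's centre), in the plate's mid-plane, is where the screw's shank axis lies when fully home; axes as the body's
- caddy_tab (a point): middle of the top edge of the caddy's grip tab, 175 mm above the underside: the top 45 mm of the keyhole plate, 10 mm thick (x) and 60 mm wide (y), to be pinched from above; axes as the body's
- pin_bin: blue plastic bin, about 200 g, with coloured buttons fixed in it: open tray, 76 (x) by 78 mm (y), walls 45 mm high. Origin: underside of the tray's middle; z up, x towards its upright keyhole plate, whose mid-plane is at x = +52 mm. Starts standing on the bench
- pin_bin_seat (a point): keyhole of the bin, in its 5 mm thick, 80 mm wide upright back plate: a 27 mm square entry hole, its centre 85 mm above the underside, and above it a slot 12 mm wide that ends at 111 mm. This point, 107 mm above the underside (22 mm above the hole's centre), in the plate's mid-plane, is where the screw's shank axis lies when fully home; axes as the body's
- pin_bin_tab (a point): middle of the top edge of the bin's grip tab, 175 mm above the underside: the top 45 mm of the keyhole plate, 10 mm thick (x) and 60 mm wide (y), to be pinched from above; axes as the body's
- green_panel: green upright board, 120 mm wide, 180 mm high, 18 mm thick, fixed to the bench. Origin: foot of the middle of its front face; x points level from the front into the board, y along the board, z up. One round-headed screw stands level out of the front, in the middle of the width, 15 mm below the top edge
- green_panel_screw (a point): round-headed steel screw of the green panel, standing level out of its front, 165 mm above the bench: shank 8 mm in diameter, 9 mm free between board and head, head 20 mm in diameter, 4 mm thick. This point: on the shank's axis midway between board and head, 4.5 mm in front of the board; axes as the panel's
- blue_panel: blue upright board, 120 mm wide, 180 mm high, 18 mm thick, fixed to the bench. Origin: foot of the middle of its front face; x points level from the front into the board, y along the board, z up. One round-headed screw stands level out of the front, in the middle of the width, 15 mm below the top edge
- blue_panel_screw (a point): round-headed steel screw of the blue panel, standing level out of its front, 165 mm above the bench: shank 8 mm in diameter, 9 mm free between board and head, head 20 mm in diameter, 4 mm thick. This point: on the shank's axis midway between board and head, 4.5 mm in front of the board; axes as the panel's
- cup_large: white open round cup, 70 mm in diameter, 50 mm high, wall 3 mm, floor 4 mm; origin: centre of its underside, z up. 80 g. May be absent. Two or three of the cups are there
- cup_medium: yellow open round cup, 56 mm in diameter, 72 mm high, wall 3 mm, floor 4 mm; origin: centre of its underside, z up. 70 g. May be absent. Two or three of the cups are there
- cup_small: red open round cup, 42 mm in diameter, 94 mm high, wall 3 mm, floor 4 mm; origin: centre of its underside, z up. 60 g. May be absent. Two or three of the cups are there
- shells: bystander: stack of steel button shells, 58 mm in diameter, 26 mm high; origin under its middle
- screwdriver: bystander: screwdriver lying on the bench
- tape: bystander: orange roll of tape, 84 mm in diameter, 30 mm high
- glue: bystander: glue bottle, 56 mm in diameter, 120 mm high
- pin_jar: bystander: glass jar, 64 mm in diameter, 75 mm high
- die: bystander: steel press die, 64 mm in diameter, 45 mm high
There are look-alikes about, which are no part of the job. Leave any pink look-alike of the green_panel alone.

How it is judged (in metres and radians):
On the way:
1. the caddy hangs fully home on the green panel's screw, with no cup in it yet (x of caddy_seat in the frame of green_panel_screw between -0.006 and 0.006 m and y of caddy_seat in the frame of green_panel_screw between -0.006 and 0.006 m and z of caddy_seat in the frame of green_panel_screw between -0.007 and 0.004 m and angle between caddy's own z axis and vertical below 0.14 rad and horizontal distance between each of cup_large, cup_medium, cup_small and caddy above 0.06 m), for 0.2 s.
At the end, for the whole second after the job is handed in: caddy and bin hang on their screws (seat within 6 mm of the screw, 7 below to 4 mm above; tilt < 0.14 rad); every cup present stands in the caddy (30 mm of its middle, underside under 20 mm up, tilt < 0.2), the smaller within the larger (axes 16 mm, underside 1 to 14 mm higher); all at rest (x of caddy_seat in the frame of green_panel_screw between -0.006 and 0.006 m and y of caddy_seat in the frame of green_panel_screw between -0.006 and 0.006 m and z of caddy_seat in the frame of green_panel_screw between -0.007 and 0.004 m and angle between each of caddy, pin_bin's own z axis and vertical below 0.14 rad and x of pin_bin_seat in the frame of blue_panel_screw between -0.006 and 0.006 m and y of pin_bin_seat in the frame of blue_panel_screw between -0.006 and 0.006 m and z of pin_bin_seat in the frame of blue_panel_screw between -0.007 and 0.004 m and x of cup_large in the frame of caddy between -0.03 and 0.03 m and y of cup_large in the frame of caddy between -0.03 and 0.03 m and z of cup_large in the frame of caddy between 0 and 0.02 m and angle between each of cup_large, cup_medium, cup_small's own z axis and vertical below 0.2 rad and linear speed of each of cup_large, cup_medium, cup_small, caddy, pin_bin below 0.03 m/s and x of cup_medium in the frame of caddy between -0.03 and 0.03 m and y of cup_medium in the frame of caddy between -0.03 and 0.03 m and z of cup_medium in the frame of caddy between 0 and 0.02 m and x of cup_small in the frame of caddy between -0.03 and 0.03 m and y of cup_small in the frame of caddy between -0.03 and 0.03 m and z of cup_small in the frame of caddy between 0 and 0.02 m and horizontal distance between cup_large and cup_medium below 0.016 m and z of cup_medium in the frame of cup_large between 0.001 and 0.014 m and horizontal distance between each of cup_large, cup_medium and cup_small below 0.016 m and z of cup_small in the frame of cup_large between 0.001 and 0.014 m and z of cup_small in the frame of cup_medium between 0.001 and 0.014 m); the robot touches nothing.
It fails at once if a bystander (shells, screwdriver, tape, glue, jar or die) is shoved more than 40 mm (distance of any of shells, screwdriver, tape, glue, pin_jar, die from where it was at the start of the episode above 0.04 m).
Of cup_large, cup_medium, cup_small only 2 to 3 are there at a start; the rules pass over those that are not, and their reading is None.
At some moment in a run one of cup_large, cup_medium may be knocked a few centimetres aside while the robot is not near it.
It also fails if it takes over 210 s, if anything falls off the work surface, if the arm or the gripper's body presses on something with over 40 N, if the wrist force passes 120 N, or if a joint passes its speed limit or range.

## Working session

There is one attempt and no reset: what is moved stays moved. The work goes in short steps, Python scripts to look and compute and a tool call to move; the robot and the scene stay as the last step left them, time stands still between calls to the robot, and variables do not carry over. Pictures are saved under pics/ and viewed, at most 14 in all, crops included, and the job is handed in when it is done.

Besides the shell and the picture viewer there is one more tool, called after "Emit:" as name([rows], argument=value, ...), one row to a line, values as JSON. step_arm: Moves the arm, as the interface text tells. Its arguments: {"type":"object","properties":{"plan":{"type":"array"}},"required":["plan"]}

```bash
mkdir -p pics
cat > h.py <<'E'
import numpy as np, cv2
from cell import env
def cal(n):
    c=env.get_calibration(n); return np.array(c["K"]),np.array(c["extrinsics"]),c
def ray(n,uv,kc=None):
    K,T,c=kc or cal(n)
    p=np.linalg.inv(K)@np.array([uv[0],uv[1],1.0]); d=np.array([p[0],-p[1],-p[2]])
    R=T[:3,:3]; return -R.T@T[:3,3], R.T@d
def onz(n,uv,z,kc=None):
    o,d=ray(n,uv,kc); return o+d*(z-o[2])/d[2]
def proj(n,P,kc=None):
    K,T,c=kc or cal(n)
    q=T[:3,:3]@np.array(P,float)+T[:3,3]; p=K@np.array([q[0],-q[1],-q[2]]); return p[:2]/p[2]
E
python3 - <<'E'
from h import *
for n in ["scene","side","wrist"]:
    kc=cal(n); im=env.read_camera(n); cv2.imwrite(f"pics/{n}0.png",im)
    print(n,kc[0].round(1).tolist(),[k for k in kc[2]],ray(n,(280,210),kc)[0].round())
print(env.state())
E
```

```text
scene [[546.5, 0.0, 280.6], [0.0, 546.5, 208.2], [0.0, 0.0, 1.0]] ['K', 'extrinsics'] [1727.   98. 1405.]
side [[441.9, 0.0, 276.6], [0.0, 441.9, 211.6], [0.0, 0.0, 1.0]] ['K', 'extrinsics'] [ 460. -838. 1136.]
wrist [[318.8, 0.0, 280.1], [0.0, 318.8, 210.7], [0.0, 0.0, 1.0]] ['K', 'extrinsics'] [165. 607. 384.]
{'t': 0.15, 'joints': array([ 1.07336452e+00,  4.91438586e-01,  1.55926544e+00, -2.70388209e-05,
        1.09171330e+00, -1.05592432e-01]), 'qvel': array([-0.00144692, -0.00239425, -0.00181727,  0.00089399, -0.00216783,
       -0.00092736]), 'tau': array([ 1.96479625e-03, -6.12900853e+01, -2.58281028e+01,  6.92970422e-02,
        4.73568658e-02, -4.03106515e-05]), 'eef_pos': array([238.5850601 , 577.49762536, 214.20028466]), 'tcp_rot': array([-3.14077004e+00, -6.30667220e-05,  2.74976573e+00]), 'ft_force': array([-0.47765303,  0.13551215, -0.4460029 ]), 'moment': array([ 0.00369982,  0.01198708, -0.0415998 ]), 'grip_force': 0.0, 'opening': 1.000534624091584}
```

View pics/scene0.png

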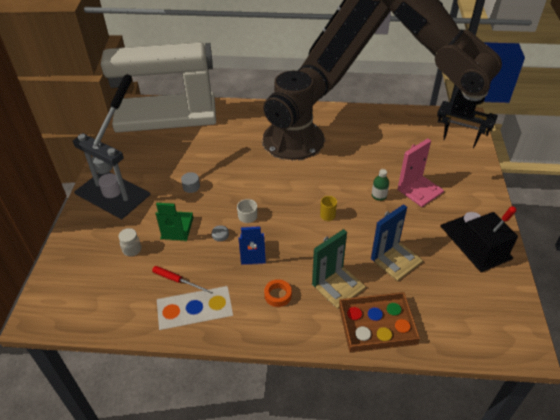

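View pics/side0.png

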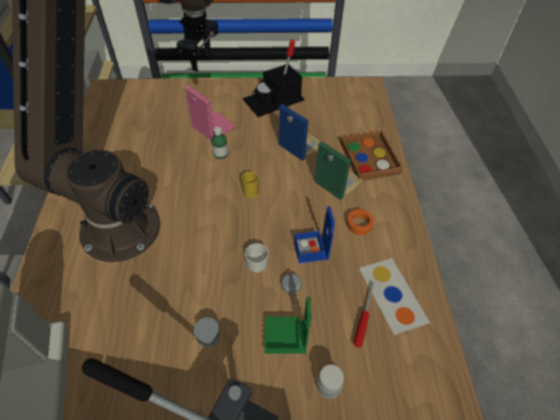

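Run:
```python
import cv2,numpy as np
a=cv2.imread('pics/scene0.png');b=cv2.imread('pics/side0.png')
r=lambda i,x,y,w,h:cv2.resize(i[y:y+h,x:x+w],(400,300),interpolation=cv2.INTER_CUBIC)
cv2.imwrite('pics/z1.png',np.vstack([np.hstack([r(a,300,190,140,105),r(b,250,90,140,105)]),np.hstack([r(a,110,170,180,135),r(b,190,200,180,135)])]))
```

```text
(no output)
```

View pics/z1.png

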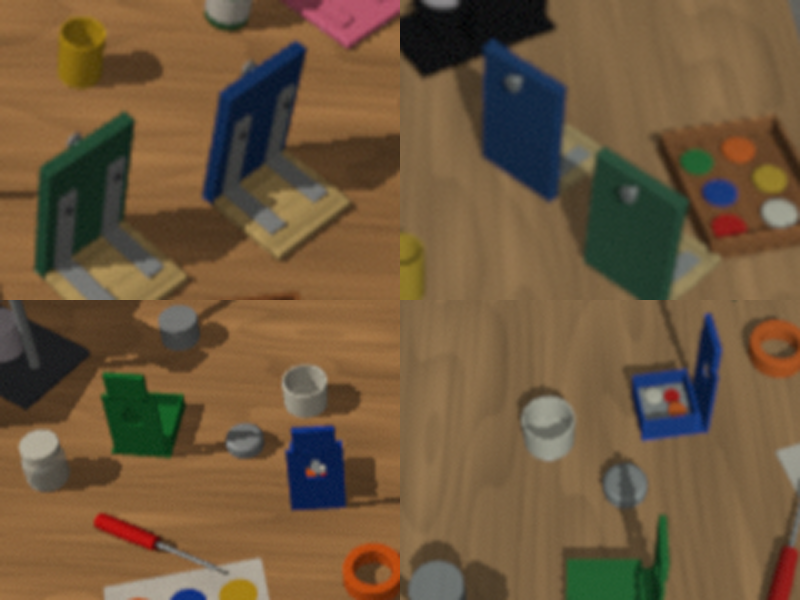

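```bash
cat >> h.py <<'E'
def blobs(im,hl,hh,smin=90,vmin=30,vmax=255,amin=60):
    hsv=cv2.cvtColor(im,cv2.COLOR_BGR2HSV); m=cv2.inRange(hsv,(hl,smin,vmin),(hh,255,vmax))
    m=cv2.morphologyEx(m,cv2.MORPH_OPEN,np.ones((2,2),np.uint8))
    cs=cv2.findContours(m,cv2.RETR_EXTERNAL,cv2.CHAIN_APPROX_NONE)[0]
    return sorted([c for c in cs if cv2.contourArea(c)>amin],key=lambda c:-cv2.contourArea(c))
def poly(c,n):
    h=cv2.convexHull(c)
    try: return cv2.approxPolyN(h,n).reshape(-1,2)
    except Exception: return cv2.approxPolyDP(h,3,True).reshape(-1,2)
E
python3 - <<'E'
from h import *
for n in ["scene","side"]:
    im=cv2.imread(f"pics/{n}0.png"); kc=cal(n)
    for nm,a,b in [("green",50,90),("blue",105,125),("yellow",22,32)]:
        for c in blobs(im,a,b,80):
            x,y,w,h=cv2.boundingRect(c)
            if cv2.contourArea(c)<150 or y<130 and n=='scene': continue
            p=poly(c,5 if h>30 else 4)
            print(n,nm,(x,y,w,h),p.tolist())
    print(n)
kc=cal("side"); 
for nm,uv in [("greenscrew",(329,158)),("bluescrew",(290,119))]: print(nm,onz("side",uv,165,kc).round())
E
```

```text
scene green (157, 204, 37, 37) [[172, 204], [194, 215], [187, 240], [162, 240], [155, 204]]
scene green (314, 231, 33, 56) [[346, 242], [335, 273], [313, 288], [315, 249], [346, 229]]
scene blue (240, 228, 26, 37) [[265, 228], [265, 264], [242, 264], [240, 240], [242, 228]]
scene blue (373, 206, 34, 55) [[406, 215], [392, 247], [372, 262], [378, 221], [406, 204]]
scene blue (187, 301, 17, 14) [[203, 304], [203, 314], [179, 314], [194, 299]]
scene yellow (322, 198, 15, 23) [[337, 200], [335, 220], [322, 220], [322, 195]]
scene yellow (210, 297, 16, 14) [[229, 299], [221, 311], [205, 307], [216, 296]]
scene
side green (266, 298, 46, 57) [[312, 319], [306, 353], [266, 355], [266, 318], [310, 297]]
side green (316, 144, 35, 55) [[351, 161], [343, 200], [316, 181], [319, 154], [321, 143]]
side green (162, 74, 103, 5) [[264, 74], [264, 78], [162, 78], [162, 74]]
side blue (212, 20, 123, 14) [[335, 20], [333, 32], [218, 33], [211, 20]]
side blue (296, 208, 40, 56) [[336, 225], [329, 260], [300, 264], [294, 237], [330, 207]]
side blue (279, 104, 30, 56) [[308, 122], [305, 162], [280, 145], [279, 107], [283, 103]]
side blue (0, 58, 15, 52) [[13, 79], [14, 95], [14, 109], [0, 109], [0, 53]]
side blue (149, 20, 37, 15) [[183, 20], [186, 33], [149, 34], [149, 20]]
side blue (385, 287, 18, 16) [[402, 290], [402, 302], [389, 302], [379, 282]]
side yellow (242, 172, 17, 27) [[258, 196], [246, 202], [241, 175], [258, 169]]
side yellow (0, 150, 20, 36) [[20, 185], [4, 185], [0, 178], [0, 172], [14, 147]]
side yellow (374, 267, 18, 16) [[400, 282], [374, 282], [374, 270], [383, 265]]
side
greenscrew [661. 138. 165.]
bluescrew [548. 325. 165.]
```

View pics/wrist0.png

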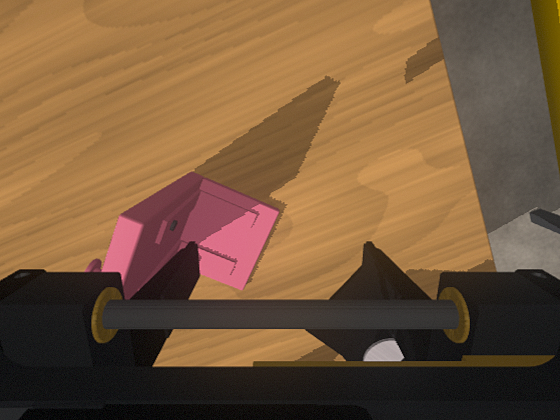

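Run:
```python
from h import *
S=cal("scene");D=cal("side");W=cal("wrist")
for nm,a,b,z in [("caddytab",(160,205),(175,205),175),("bintab",(244,229),(263,228),175),("gpanel top back",(317,249),(346,232),180),("bpanel",(378,223),(406,207),180),("cupL",(239,203),(257,203),50),("cupM",(322,201),(336,201),72)]:
    print(nm,onz("scene",a,z,S).round(),onz("scene",b,z,S).round())
for nm,a,b,z in [("caddytab",(305,325),(310,298),175),("bintab",(325,233),(330,208),175),("gpanel top front",(320,146),(350,162),180),("bpanel",(281,106),(308,124),180),("cupM",(242,174),(258,174),72)]:
    print(nm,onz("side",a,z,D).round(),onz("side",b,z,D).round())
print("wrist R world cols (x right,y up,z back)",W[1][:3,:3].round(2).tolist(), ray("wrist",(280,210))[0])
print(env.state()['eef_pos'])
```

```text
caddytab [ 567. -383.  175.] [ 564. -336.  175.]
bintab [ 649. -108.  175.] [641. -51. 175.]
gpanel top back [716. 114. 180.] [645. 198. 180.]
bpanel [602. 294. 180.] [529. 383. 180.]
cupL [ 421. -161.   50.] [417. -98.  50.]
cupM [414. 125.  72.] [411. 173.  72.]
caddytab [ 547. -413.  175.] [ 564. -345.  175.]
bintab [ 619. -154.  175.] [641. -69. 175.]
gpanel top front [635. 177. 180.] [720. 105. 180.]
bpanel [519. 375. 180.] [605. 281. 180.]
cupM [386. 163.  72.] [438. 162.  72.]
wrist R world cols (x right,y up,z back) [[0.38, 0.92, -0.0], [-0.89, 0.37, -0.28], [-0.26, 0.11, 0.96]] [165.16611902 607.28824357 383.84390377]
[238.5850601  577.49762536 214.20028466]
```

Emit:
step_arm([
  [[-20,-10,-40,0,1],[-509,-287,-116,17.5,1],[-509,-287,-116,17.5,1],[-509,-287,-116,17.5,1],[-509,-287,-116,17.5,1],[-509,-287,-116,17.5,1],[-509,-287,-116,17.5,1],[-509,-287,-116,17.5,1]],
])

```text
t: 0.82
eef_pos: [430.7, 333.0, 292.1]
tcp_rot: [-3.142, -0.0, 2.445]
ft_force: [0.4, 1.1, -0.7]
opening: 0.997
grip_force: 0.0
```

```bash
cat >> h.py <<'E'
def go(x,y,z,yawdeg):
    s=env.state(); p=s['eef_pos']; yw=s['tcp_rot'][2]; d=np.array([x,y,z])-p
    c,sn=np.cos(yw),np.sin(yw)
    t=-(yawdeg-np.degrees(yw)); t=(t+180)%360-180
    print("t",round(s['t'],2),"pos",p.round(1),"yaw",round(np.degrees(yw),2),"rp",np.degrees(s['tcp_rot'][:2]).round(2),"-> shift",[round(v,1) for v in (d[0]*c+d[1]*sn,d[0]*sn-d[1]*c,-d[2],t)],"rows",round(np.linalg.norm(d)/41.7,1))
E
python3 -c "
from h import *
go(600,117,330,140)"
```

```text
t 0.82 pos [430.7 333.  292.1] yaw 140.06 rp [-180.   -0.] -> shift [np.float64(-268.5), np.float64(-56.9), np.float64(-37.9), np.float64(0.1)] rows 6.6
```

Emit:
step_arm([
  [[-268,-57,-38,0,1],[-268,-57,-38,0,1],[-268,-57,-38,0,1],[-268,-57,-38,0,1],[-268,-57,-38,0,1],[-268,-57,-38,0,1],[-268,-57,-38,0,1],[-268,-57,-38,0,1]],
])

```text
t: 1.48
eef_pos: [601.4, 115.0, 329.6]
tcp_rot: [-3.141, 0.001, 2.44]
ft_force: [-0.7, 0.5, -0.5]
opening: 0.996
grip_force: 0.0
```

Run:
```python
from h import *
go(600,117,330,140)
W=cal("wrist"); im=env.read_camera("wrist"); cv2.imwrite("pics/w1.png",im); np.savez("pics/w1.npz",K=W[0],T=W[1])
for P in [(661,138,165),(548,325,165)]: print(proj("wrist",P,W).round())
```

```text
t 1.48 pos [601.4 115.  329.6] yaw 139.82 rp [-1.7999e+02  5.0000e-02] -> shift [np.float64(2.4), np.float64(0.6), np.float64(-0.4), np.float64(-0.2)] rows 0.1
[332. 220.]
[418.   6.]
```

View pics/w1.png

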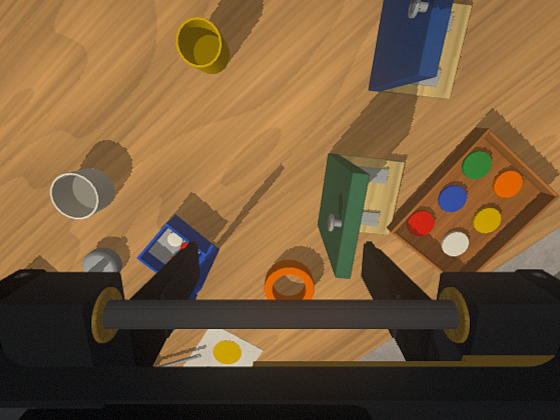

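Run:
```python
import cv2
a=cv2.imread('pics/w1.png')
cv2.imwrite('pics/z2.png',cv2.resize(a[145:285,300:420],(684,798-0),interpolation=cv2.INTER_CUBIC)[:, :])
```

```text
(no output)
```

View pics/z2.png

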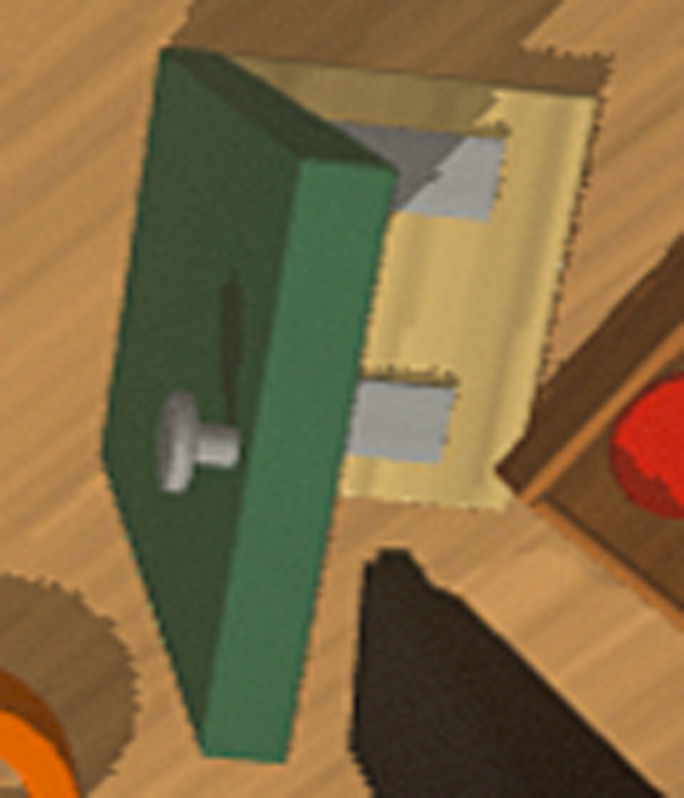

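Run:
```python
from h import *
d=np.load('pics/w1.npz'); W=(d['K'],d['T'],None)
A,B,C,D=[onz("wrist",p,180,W) for p in [(353,173.6),(336,276.9),(368.8,174.8),(350,278.7)]]
F,G=[onz("wrist",p,0,W) for p in [(328.9,153.2),(318.1,224.8)]]
for v in (A,B,C,D,F,G): print(v.round(1))
for p,q in ((A,B),(C,D),(F,G)):
    v=p-q; print(np.linalg.norm(v).round(1),"yaw",np.degrees(np.arctan2(-v[0],v[1])).round(2),"mid",((p+q)/2).round(1))
print("screw",onz("wrist",(336,222.7),165,W).round(1))
# yellow, bin, cups at heights
im=cv2.imread('pics/w1.png')
```

```text
[630.4 185.7 180. ]
[711.4 102.1 180. ]
[641.7 197.2 180. ]
[723.3 112.7 180. ]
[631.2 187.5   0. ]
[712.5 101.9   0. ]
116.4 yaw 44.13 mid [670.9 143.9 180. ]
117.4 yaw 44.02 mid [682.5 154.9 180. ]
118.0 yaw 43.52 mid [671.8 144.7   0. ]
screw [666.5 139.7 165. ]
```

```bash
python3 -c "
from h import *
go(502,-332,330,93)"
```

```text
t 1.53 pos [599.9 116.9 329.2] yaw 139.86 rp [-1.7998e+02 -2.0000e-02] -> shift [np.float64(-214.5), np.float64(-406.3), np.float64(-0.8), np.float64(46.9)] rows 11.0
```

Emit:
step_arm([
  [[-214,-406,-1,46.9,1],[-214,-406,-1,46.9,1],[-214,-406,-1,46.9,1],[-214,-406,-1,46.9,1],[-214,-406,-1,46.9,1],[-214,-406,-1,46.9,1],[-214,-406,-1,46.9,1],[-214,-406,-1,46.9,1]],
])

```text
t: 2.2
eef_pos: [527.7, -207.4, 330.5]
tcp_rot: [3.142, -0.0, 1.622]
ft_force: [0.6, 0.4, -0.1]
opening: 1.0
grip_force: 0.0
```

```bash
python3 -c "
from h import *
go(502,-332,330,93)"
```

```text
t 2.2 pos [ 527.7 -207.4  330.5] yaw 92.95 rp [ 1.8e+02 -2.0e-02] -> shift [np.float64(-123.1), np.float64(-32.0), np.float64(0.5), np.float64(-0.1)] rows 3.0
```

Emit:
step_arm([
  [[-123,-32,0,0,1],[-123,-32,0,0,1],[-123,-32,0,0,1],[-123,-32,0,0,1],[-123,-32,0,0,1],[-123,-32,0,0,1]],
])

```text
t: 2.7
eef_pos: [503.5, -330.3, 330.2]
tcp_rot: [-3.141, -0.001, 1.626]
ft_force: [-0.3, 0.5, -0.6]
opening: 0.998
grip_force: 0.0
```

Run:
```python
from h import *
go(502,-332,330,93)
W=cal("wrist"); im=env.read_camera("wrist"); cv2.imwrite("pics/w2.png",im); np.savez("pics/w2.npz",K=W[0],T=W[1])
print(proj("wrist",(563,-365,175),W).round())
cv2.imwrite('pics/w2v.png',cv2.resize(im[120:300,190:430],(800,600),interpolation=cv2.INTER_CUBIC))
```

```text
t 2.7 pos [ 503.5 -330.3  330.2] yaw 93.16 rp [-1.7998e+02 -5.0000e-02] -> shift [np.float64(-1.6), np.float64(-1.5), np.float64(0.2), np.float64(0.2)] rows 0.1
[333. 229.]
```

View pics/w2v.png

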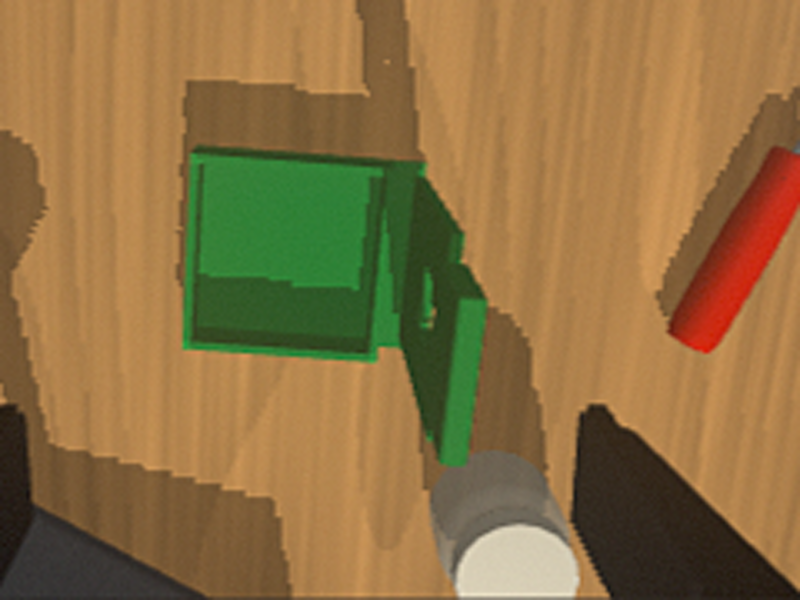

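Run:
```python
from h import *
d=np.load('pics/w2.npz'); W=(d['K'],d['T'],None)
f=lambda p,z: onz("wrist",(190+p[0]/3.333,120+p[1]/3.333),z,W)
A,B,C,D=[f(p,175) for p in [(458,293),(441,463),(485,299),(467,465)]]
E,F,G=[f(p,28) for p in [(192,150),(184,347),(376,360)]]
for p,q in ((A,B),(C,D),(E,F)):
    v=p-q; print(np.linalg.norm(v).round(1),"yaw",np.degrees(np.arctan2(-v[0],v[1])).round(2))
v=G-F;print(np.linalg.norm(v).round(1),np.degrees(np.arctan2(v[1],v[0])).round(2))
print("tab",((A+B+C+D)/4).round(1)); m=(E+G)/2; print("tray mid",m.round(1), "plate from tray", (m[:2]+60*np.array([np.cos(.05),np.sin(.05)])).round(1))
```

```text
59.1 yaw -0.03
57.8 yaw -0.07
92.6 yaw -0.9
90.4 -1.02
tab [ 558.8 -371.5  175. ]
tray mid [ 499.5 -369.8   28. ] plate from tray [ 559.4 -366.8]
```

```bash
python3 -c "
from h import *
go(559.2,-371,225,89.4);go(559.2,-371,143,89.4)"
```

```text
t 2.75 pos [ 503.7 -329.9  330.4] yaw 93.22 rp [-1.8e+02 -3.0e-02] -> shift [np.float64(-44.2), np.float64(53.1), np.float64(105.4), np.float64(3.8)] rows 3.0
t 2.75 pos [ 503.7 -329.9  330.4] yaw 93.22 rp [-1.8e+02 -3.0e-02] -> shift [np.float64(-44.2), np.float64(53.1), np.float64(187.4), np.float64(3.8)] rows 4.8
```

Emit:
step_arm([
  [[-44,53,90,3.8,1],[-44,53,90,3.8,1],[-44,53,90,3.8,1],[-44,53,90,3.8,1],[-44,53,110,3.8,1],[-44,53,110,3.8,1]],
])

```text
t: 3.25
eef_pos: [558.5, -370.0, 218.2]
tcp_rot: [-3.139, -0.003, 1.561]
ft_force: [-0.8, 0.0, 0.3]
opening: 0.997
grip_force: 0.0
```

Run:
```python
from h import *
go(559.2,-371,143,89.4)
W=cal("wrist"); im=env.read_camera("wrist")
c=blobs(im,50,85,100)
for P in [(554,-341,175),(564,-341,175)]: print(proj("wrist",P,W).round(1))
cv2.imwrite('pics/w3.png',im[170:420,130:430])
```

```text
t 3.25 pos [ 558.5 -370.   218.2] yaw 89.46 rp [-1.7982e+02 -1.6000e-01] -> shift [np.float64(-1.0), np.float64(0.7), np.float64(75.2), np.float64(0.1)] rows 1.8
[272.8 192.8]
[287.4 192.6]
```

View pics/w3.png

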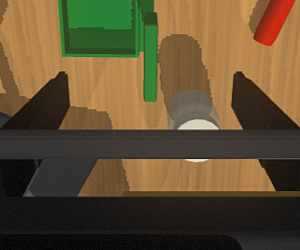

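Run:
```python
from h import *
W=cal("wrist"); im=env.read_camera("wrist")
c=[c for c in blobs(im,50,85,100) if True]
for k in c[:3]:
    r=k[:,0]; print(cv2.boundingRect(k),cv2.contourArea(k))
hsv=cv2.cvtColor(im,cv2.COLOR_BGR2HSV); g=cv2.inRange(hsv,(50,100,30),(85,255,255))
for row in range(176,282,6): 
    x=np.where(g[row,255:310])[0]+255; print(row,x.min() if len(x) else None,x.max() if len(x) else None,im[row,278:292:3,1].tolist())
for p in [(275,183),(287,183),(274,270),(286,270)]: print(p,onz("wrist",p,175,W).round(1))
```

```text
(188, 148, 100, 123) 7616.0
176 255 282 [88, 90, 139, 135, 138]
182 255 285 [73, 72, 70, 143, 138]
188 255 285 [69, 73, 74, 121, 141]
194 255 286 [110, 109, 112, 110, 140]
200 255 286 [129, 130, 132, 115, 140]
206 255 286 [129, 130, 133, 110, 140]
212 255 286 [129, 130, 130, 115, 89]
218 255 286 [130, 130, 133, 98, 94]
224 255 286 [130, 129, 132, 80, 98]
230 274 285 [130, 129, 132, 91, 92]
236 274 286 [131, 131, 133, 109, 86]
242 274 285 [129, 132, 132, 117, 118]
248 274 285 [132, 133, 133, 117, 81]
254 274 285 [132, 134, 131, 131, 113]
260 274 285 [127, 134, 131, 129, 129]
266 274 285 [131, 132, 134, 129, 127]
272 None None [124, 131, 124, 125, 125]
278 None None [125, 128, 123, 124, 121]
(275, 183) [ 555.8 -335.1  175. ]
(287, 183) [ 564.1 -335.2  175. ]
(274, 270) [ 554.1 -400.8  175. ]
(286, 270) [ 563.  -400.9  175. ]
```

Emit:
step_arm([
  [[-1,0.7,40,0,1],[-1,0.7,75,0,1],[-1,0.7,75,0,1],[-1,0.7,75,0,-1],[-1,0.7,75,0,-1],[-1,0.7,75,0,-1],[-1,0.7,75,0,-1],[-1,0.7,75,0,-1]],
])

```text
t: 4.02
eef_pos: [559.8, -373.7, 147.1]
tcp_rot: [3.14, 0.001, 1.56]
ft_force: [-0.7, -0.7, 0.9]
opening: 0.704
grip_force: 0.0
```

Emit:
step_arm([
  [[0,0,0,0,-1],[0,0,0,0,-1],[0,0,0,0,-1],[0,0,-20,0,-1],[0,0,-40,0,-1],[0,0,-80,0,-1],[0,0,-110,0,-1],[0,0,-110,0,-1]],
])

```text
t: 4.68
eef_pos: [560.9, -374.5, 262.2]
tcp_rot: [3.134, 0.006, 1.56]
ft_force: [-0.6, -0.1, 0.7]
opening: 0.146
grip_force: 0.0
```

Run:
```python
from h import *
go(560,20,260,134)
s=env.state(); print(s['opening'],s['grip_force'],s['ft_force'].round(1),s['moment'].round(2))
im=env.read_camera("wrist");cv2.imwrite('pics/w4.png',im)
W=cal("wrist")
```

```text
t 4.68 pos [ 560.9 -374.5  262.2] yaw 89.36 rp [179.57   0.33] -> shift [np.float64(394.5), np.float64(-5.3), np.float64(2.2), np.float64(-44.6)] rows 9.5
0.14632351874314595 0.0 [-0.6 -0.1  0.7] [-0.09  0.05 -0.01]
```

View pics/w4.png

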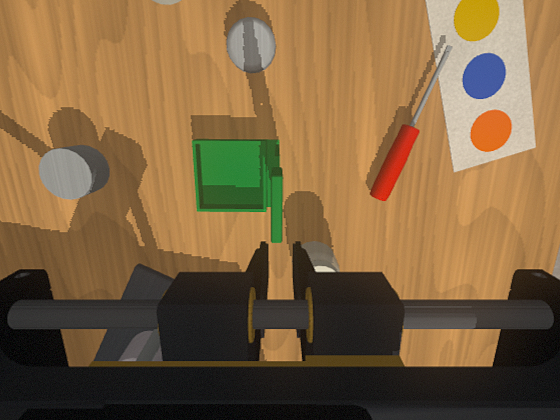

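Emit:
step_arm([
  [[3.5,-1.7,0,0,0],[3.5,-1.7,0,0,0],[3.5,-1.7,0,0,0],[3.5,-1.7,0,0,0],[3.5,-1.7,0,0,0],[3.5,-1.7,40,0,0],[3.5,-1.7,50,0,0],[3.5,-1.7,50,0,0]],
])

```text
t: 5.4
eef_pos: [556.6, -369.0, 202.1]
tcp_rot: [-3.137, -0.004, 1.559]
ft_force: [0.7, 0.9, 0.7]
opening: 0.497
grip_force: 0.0
```

Run:
```python
from h import *
go(559.2,-371,143,89.4); print(env.state()['opening'])
W=cal("wrist"); im=env.read_camera("wrist")
hsv=cv2.cvtColor(im,cv2.COLOR_BGR2HSV); g=cv2.inRange(hsv,(50,100,90),(85,255,255))
for row in range(170,282,8): 
    x=np.where(g[row,255:310])[0]+255; print(row,x.min() if len(x) else None,x.max() if len(x) else None)
for P in [(554,-341,175),(564,-341,175),(554,-401,175)]: print(proj("wrist",P,W).round(1))
```

```text
t 5.4 pos [ 556.6 -369.   202.1] yaw 89.35 rp [-179.71   -0.24] -> shift [np.float64(-1.9), np.float64(2.6), np.float64(59.1), np.float64(-0.1)] rows 1.4
0.4966189306989802
170 255 280
178 255 285
186 255 285
194 255 276
202 255 289
210 255 290
218 255 290
226 266 290
234 277 290
242 276 289
250 276 289
258 276 289
266 276 289
274 276 289
[275.2 200. ]
[290.8 199.8]
[276.7 284.3]
```

Emit:
step_arm([
  [[-1,1.5,30,0,0],[-1,1.5,58,0,0],[-1,1.5,58,0,0],[-1,1.5,58,0,0],[-1,1.5,58,0,-1],[-1,1.5,58,0,-1],[-1,1.5,58,0,-1],[-1,1.5,58,0,-1]],
])

```text
t: 6.12
eef_pos: [559.6, -371.2, 148.8]
tcp_rot: [3.14, 0.001, 1.559]
ft_force: [0.0, 1.0, -0.1]
opening: 0.277
grip_force: 0.0
```

Emit:
step_arm([
  [[0,0,0,0,-1],[0,0,0,0,-1],[0,0,0,0,-1],[0,0,0,0,-1],[0,0,0,0,-1],[0,0,0,0,-1],[0,0,0,0,-1],[0,0,0,0,-1]],
])

```text
t: 6.78
eef_pos: [559.2, -370.9, 147.8]
tcp_rot: [-3.142, 0.0, 1.56]
ft_force: [-2.8, 1.0, 5.1]
opening: 0.104
grip_force: 30.0
```

Emit:
step_arm([
  [[0,0,-10,0,-1],[0,0,-40,0,-1],[0,0,-80,0,-1],[0,0,-120,0,-1],[0,0,-160,0,-1],[0,0,-197,0,-1],[0,0,-197,0,-1],[0,0,-197,0,-1]],
])

```text
t: 7.45
eef_pos: [559.6, -371.0, 346.7]
tcp_rot: [3.138, 0.002, 1.56]
ft_force: [-0.6, -0.2, -2.1]
opening: 0.107
grip_force: 30.0
```

```bash
python3 -c "
from h import *
go(625,99.5,345,134); s=env.state(); print(s['opening'],s['ft_force'],s['moment'])"
```

```text
t 7.45 pos [ 559.6 -371.   346.7] yaw 89.36 rp [1.798e+02 1.300e-01] -> shift [np.float64(471.2), np.float64(60.1), np.float64(1.7), np.float64(-44.6)] rows 11.4
0.10724268924879234 [-0.61676541 -0.19039745 -2.05949922] [-0.0739227   0.01239026  0.02405098]
```

Emit:
step_arm([
  [[20,3,0,-2,-1],[50,6,0,-5,-1],[85,10,0,-8,-1],[120,14,0,-12,-1],[155,19,0,-15,-1],[190,24,0,-18,-1],[225,29,0,-22,-1],[260,33,0,-25,-1]],
])

```text
t: 8.12
eef_pos: [594.8, -109.4, 342.5]
tcp_rot: [-3.14, -0.002, 1.999]
ft_force: [0.2, 0.1, -2.2]
opening: 0.104
grip_force: 30.0
```

Emit:
step_arm([
  [[35,4,0,-3,-1],[70,9,0,-7,-1],[105,13,0,-10,-1],[140,18,0,-14,-1],[175,22,0,-17,-1],[200,25,0,-19.6,-1],[200,25,0,-19.6,-1],[200,25,0,-19.6,-1]],
])

```text
t: 8.78
eef_pos: [534.7, 82.4, 343.2]
tcp_rot: [-3.14, -0.002, 2.34]
ft_force: [-0.2, -0.3, -1.6]
opening: 0.103
grip_force: 30.0
```

```bash
python3 -c "
from h import *
go(625,99.5,345,134)"
```

```text
t 8.78 pos [534.7  82.4 343.2] yaw 134.08 rp [-1.7991e+02 -9.0000e-02] -> shift [np.float64(-50.5), np.float64(76.8), np.float64(-1.8), np.float64(0.1)] rows 2.2
```

Emit:
step_arm([
  [[-20,30,0,0,-1],[-40,60,0,0,-1],[-50.5,77,0,0,-1],[-50.5,77,30,0,-1],[-50.5,77,65,0,-1],[-50.5,77,100,0,-1],[-50.5,77,115,0,-1],[-50.5,77,115,0,-1]],
])

```text
t: 9.45
eef_pos: [624.5, 97.0, 224.2]
tcp_rot: [-3.135, -0.006, 2.336]
ft_force: [-0.5, 0.0, -1.2]
opening: 0.104
grip_force: 30.0
```

Run:
```python
from h import *
im=env.read_camera("wrist");cv2.imwrite('pics/w5.png',im); W=cal("wrist"); np.savez("pics/w5.npz",K=W[0],T=W[1])
go(625,99.5,227.8,134)
print(proj("wrist",(668.1,141.2,165),W))
```

```text
t 9.5 pos [625.5  97.2 227.1] yaw 133.86 rp [-1.798e+02 -1.700e-01] -> shift [np.float64(2.0), np.float64(1.2), np.float64(-0.7), np.float64(-0.1)] rows 0.1
[361.22000774 221.29040787]
```

View pics/w5.png

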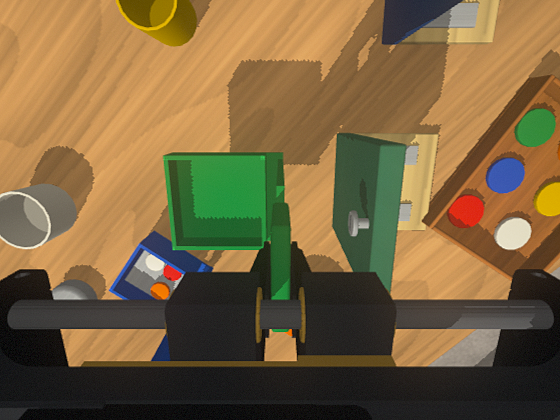

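```bash
python3 - <<'E'
from h import *
im=cv2.imread('pics/w5.png'); d=np.load('pics/w5.npz'); W=(d['K'],d['T'],None)
hsv=cv2.cvtColor(im,cv2.COLOR_BGR2HSV)
sub=(hsv[200:250,340:385,1]<60).astype(np.uint8)
n,l,s,c=cv2.connectedComponentsWithStats(sub); k=1+s[1:,4].argmax(); print(s[k],c[k]+[340,200])
for x in range(343,378,2):
    r=np.where(l[:,x-340]==k)[0]; 
    if len(r): print(x,r.min()+200,r.max()+200)
Wp=lambda P:proj("wrist",P,W).round(1)
S=np.array([668.1,141.2,165]);u=np.array([.719,.695,0])
print("base",Wp(S+4.5*u),"shank",Wp(S),"head back",Wp(S-4.5*u),"front",Wp(S-8.5*u))
h=S-6.5*u; v=np.array([-.695,.719,0]); print("head ends y",Wp(h+10*v),Wp(h-10*v),"top/bot",Wp(h+[0,0,10]),Wp(h-[0,0,10]))
E
python3 -c "
import cv2;a=cv2.imread('pics/w5.png');cv2.imwrite('pics/z5.png',cv2.resize(a[120:300,320:440],(400,600),interpolation=cv2.INTER_CUBIC))"
```

```text
[  7  10  23  27 378] [356.11111111 223.03174603]
347 221 222
349 211 234
351 210 236
353 210 236
355 210 236
357 214 234
359 218 228
361 218 228
363 218 228
365 218 228
367 218 228
369 221 225
base [367.1 221.3] shank [361.2 221.3] head back [355.3 221.3] front [350.1 221.3]
head ends y [353.5 208.7] [351.9 233.6] top/bot [355.6 225.6] [350.  217.4]
```

View pics/z5.png

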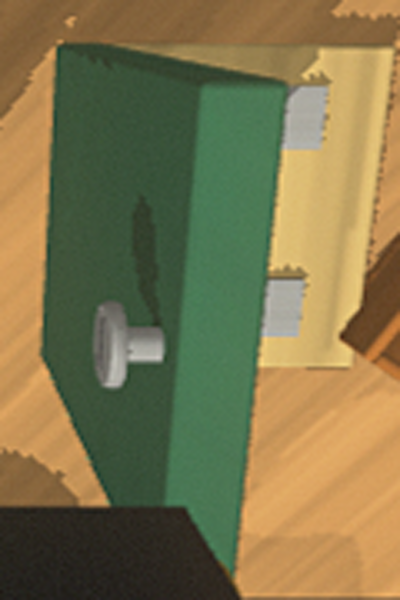

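Run:
```python
from h import *
im=cv2.imread('pics/w5.png'); d=np.load('pics/w5.npz'); W=(d['K'],d['T'],None)
hsv=cv2.cvtColor(im,cv2.COLOR_BGR2HSV); g=cv2.inRange(hsv,(50,100,40),(75,255,255)); g[:,300:]=0
for x in range(164,282,8):
    r=np.where(g[140:262,x])[0]; print(x,r.min()+140 if len(r) else None,r.max()+140 if len(r) else None)
for y in range(155,330,12):
    r=np.where(g[y,150:300])[0]; print('row',y,r.min()+150 if len(r) else None,r.max()+150 if len(r) else None)
T=np.array([625,98,0]);
u=np.array([.719,.695,0]);v=np.array([-.695,.719,0])
for nm,P in [("tray rim -x +y",T-106*u+46*v+[0,0,108]),("-x -y",T-106*u-46*v+[0,0,108]),("+x +y",T-14*u+46*v+[0,0,108]),("+x-y",T-14*u-46*v+[0,0,108]),("tab +y",T+30*v+[0,0,254]),("plate shoulder +y top",T+40*v+[0,0,209])]: print(nm,proj("wrist",P,W).round(1))
```

```text
164 156 165
172 155 249
180 155 249
188 153 249
196 153 249
204 153 249
212 153 249
220 153 249
228 153 249
236 153 249
244 153 249
252 153 249
260 153 249
268 153 240
276 153 261
row 155 166 282
row 167 165 282
row 179 166 283
row 191 167 283
row 203 168 284
row 215 169 288
row 227 171 289
row 239 172 289
row 251 270 290
row 263 270 290
row 275 270 290
row 287 271 290
row 299 271 289
row 311 None None
row 323 None None
tray rim -x +y [163.4 154.6]
-x -y [173.5 249.3]
+x +y [265.7 154.2]
+x-y [267.3 249. ]
tab +y [281.1 222.4]
plate shoulder +y top [281.2 182.8]
```

Emit:
step_arm([
  [[0,15,-0.7,0,-1],[0,30,-0.7,0,-1],[0,40,-0.7,0,-1],[0,40,-0.7,0,-1],[0,40,-0.7,0,-1]],
])

```text
t: 9.92
eef_pos: [654.9, 125.9, 230.6]
tcp_rot: [3.141, 0.0, 2.338]
ft_force: [-0.8, -0.1, -3.0]
opening: 0.104
grip_force: 30.0
```

Run:
```python
from h import *
W=cal("wrist"); im=env.read_camera("wrist");cv2.imwrite('pics/w6.png',im); np.savez("pics/w6.npz",K=W[0],T=W[1])
go(669,140.3,227.8,134)
hsv=cv2.cvtColor(im,cv2.COLOR_BGR2HSV)
sub=(hsv[190:260,285:350,1]<60).astype(np.uint8)
n,l,s,c=cv2.connectedComponentsWithStats(sub); k=1+s[1:,4].argmax(); print(s[k])
for x in range(285,340,3):
    r=np.where(l[:,x-285]==k)[0]; 
    if len(r): print(x,r.min()+190,r.max()+190)
S=np.array([669,140.3,165]);u=np.array([.719,.695,0])
Wp=lambda P:proj("wrist",P,W).round(1)
print("base",Wp(S+4.5*u),"shank",Wp(S),"front",Wp(S-8.5*u))
cv2.imwrite('pics/z6.png',cv2.resize(im[130:310,150:390],(800,600),interpolation=cv2.INTER_CUBIC))
```

```text
t 9.97 pos [654.6 125.7 230.5] yaw 133.95 rp [1.8e+02 1.0e-02] -> shift [np.float64(0.5), np.float64(20.5), np.float64(2.7), np.float64(-0.0)] rows 0.5
[  9  18  18  24 260]
294 210 228
297 208 231
300 214 224
303 215 224
306 215 224
309 215 224
base [312.6 221.5] shank [306.8 221.6] front [295.9 221.6]
```

View pics/z6.png

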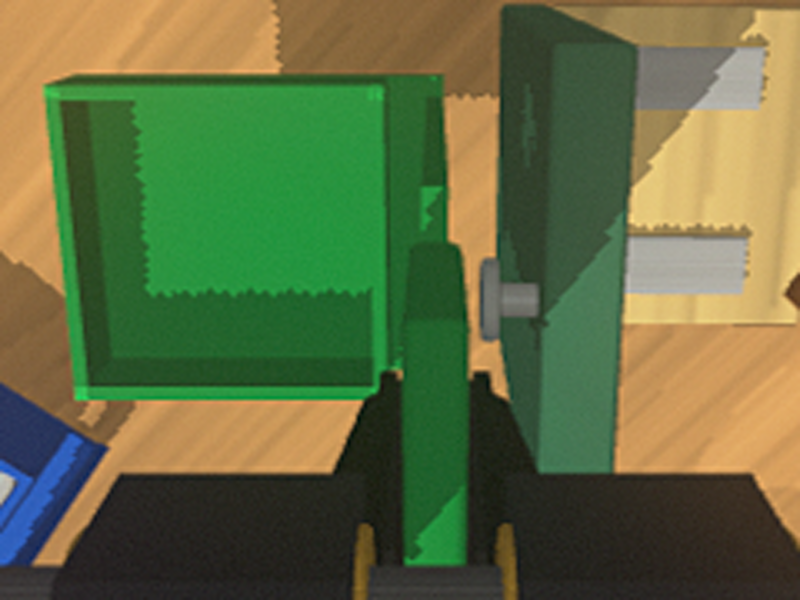

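Run:
```python
from h import *
W=cal("wrist"); im=env.read_camera("wrist")
st=env.state(); print(st['eef_pos'],np.degrees(st['tcp_rot']))
hsv=cv2.cvtColor(im,cv2.COLOR_BGR2HSV); g=cv2.inRange(hsv,(50,100,40),(75,255,255))
print([(x,np.where(g[140:254,x])[0].min()+140,np.where(g[140:254,x])[0].max()+140) for x in (180,200,220,240)])
for P in [(200,157),(200,155)]: pass
T=st['eef_pos']*[1,1,0]; bz=st['eef_pos'][2]-147.8
a=np.radians(np.degrees(st['tcp_rot'][2])-90);u=np.array([np.cos(a),np.sin(a),0]);v=np.array([-u[1],u[0],0])
for nm,P in [("rim -x+y",T-106*u+46*v+[0,0,bz+28]),("rim-x-y",T-106*u-46*v+[0,0,bz+28]),("base+y",T-60*u+46*v+[0,0,bz]),("tab+y",T+30*v+[0,0,bz+175])]: print(nm,proj("wrist",P,W).round(1))
sub=(hsv[190:260,285:350,1]<60).astype(np.uint8)
n,l,s,c=cv2.connectedComponentsWithStats(sub); k=1+s[1:,4].argmax(); print(s[k])
for row in (219.3,): 
    p=onz("wrist",(305,row),165,W); print(p.round(1),"lat",((p-T)@v).round(2),"ahead",((p-T)@u).round(1))
```

```text
[654.43872647 125.58240035 230.53606326] [-1.79998236e+02  5.07341212e-03  1.33940612e+02]
[(180, np.int64(155), np.int64(249)), (200, np.int64(153), np.int64(249)), (220, np.int64(153), np.int64(249)), (240, np.int64(153), np.int64(249))]
rim -x+y [162.8 154.7]
rim-x-y [172.7 249.2]
base+y [219.6 151.4]
tab+y [280.8 224.6]
[ 10  18  17  24 249]
[666.3 140.4 165. ] lat 2.44 ahead 18.9
```

Emit:
step_arm([
  [[2.2,0,2.5,0,-1],[2.2,0,2.5,0,-1],[2.2,5,2.5,0,-1],[2.2,10,2.5,0,-1],[2.2,12,2.5,0,-1],[2.2,12,2.5,0,-1],[2.2,12,2.5,0,-1]],
])

```text
t: 10.6
eef_pos: [662.0, 136.1, 227.5]
tcp_rot: [-3.142, -0.0, 2.338]
ft_force: [0.6, 0.3, -2.0]
opening: 0.099
grip_force: 30.0
```

```bash
cat > m.py <<'E'
from h import *
st=env.state(); print(st['eef_pos'].round(1),np.degrees(st['tcp_rot']).round(2),st['ft_force'].round(1),st['moment'].round(2))
W=cal("wrist"); im=env.read_camera("wrist"); cv2.imwrite("pics/m%d.png"%(st['t']*100),im)
hsv=cv2.cvtColor(im,cv2.COLOR_BGR2HSV)
sub=(hsv[190:260,270:350,1]<60).astype(np.uint8)
n,l,s,c=cv2.connectedComponentsWithStats(sub); k=1+s[1:,4].argmax(); print(s[k])
for x in range(270,330,3):
    r=np.where(l[:,x-270]==k)[0]
    if len(r): print(x,r.min()+190,r.max()+190,end='; ')
T=st['eef_pos']*[1,1,0]; a=st['tcp_rot'][2]-np.pi/2;u=np.array([np.cos(a),np.sin(a),0]);v=np.array([-u[1],u[0],0])
for P in (668.1,141.2,165),: print("S pred",proj("wrist",P,W), "T->S", ((np.array(P)-T)@u).round(1),((np.array(P)-T)@v).round(1))
E
python3 m.py
```

```text
[662.  136.1 227.5] [-1.8000e+02 -1.0000e-02  1.3397e+02] [ 0.6  0.3 -2. ] [ 0.   -0.06  0.06]
[ 51  13  29  18 497]
321 204 220; 324 203 220; 327 204 220; S pred [291.23267127 224.39123774] T->S 7.9 -0.6
```

Emit:
step_arm([
  [[0,4,0,0,-1],[0,7,0,0,-1],[0,7,0,0,-1],[0,7,0,0,-1]],
])

```text
t: 10.98
eef_pos: [667.0, 141.0, 227.6]
tcp_rot: [-3.142, -0.0, 2.338]
ft_force: [-0.7, -1.0, -2.6]
opening: 0.105
grip_force: 30.0
```

Run:
```python
from h import *
st=env.state(); print(st['eef_pos'].round(1),np.degrees(st['tcp_rot']).round(2),st['ft_force'].round(1),st['moment'].round(2))
im=env.read_camera("wrist")
cv2.imwrite('pics/z7.png',cv2.resize(im[130:310,150:390],(800,600),interpolation=cv2.INTER_CUBIC))
```

```text
[667.  141.  227.6] [-180.     -0.    133.96] [-0.7 -1.  -2.6] [ 0.04 -0.07 -0.06]
```

View pics/z7.png

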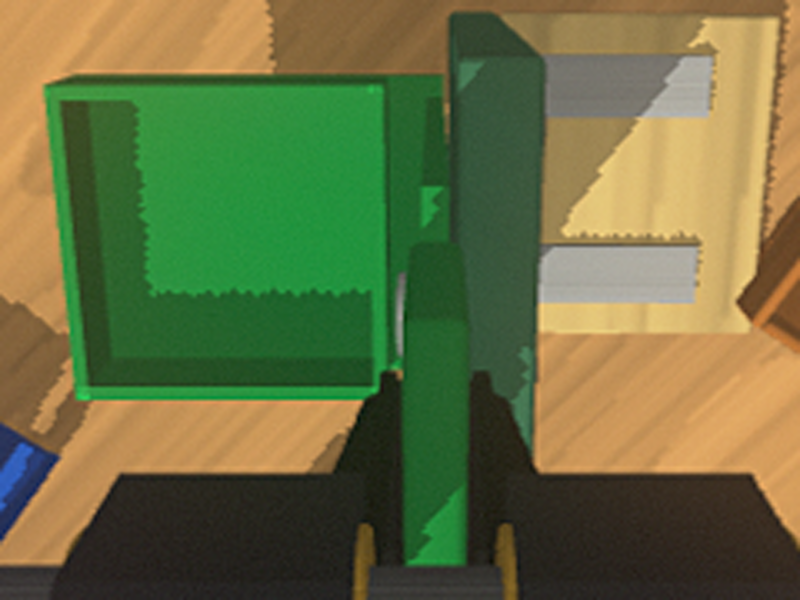

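Emit:
step_arm([
  [[0,0.5,4,0,-1],[0,0.5,8,0,-1],[0,0.5,12,0,-1],[0,0.5,12,0,-1]],
])

```text
t: 11.37
eef_pos: [666.9, 141.1, 214.5]
tcp_rot: [-3.14, -0.001, 2.338]
ft_force: [-0.6, 0.3, -1.3]
opening: 0.105
grip_force: 30.0
```

Emit:
step_arm([
  [[0,0,4,0,-1],[0,0,7,0,-1],[0,0,7,0,-1],[0,0,7,0,-1]],
])

```text
t: 11.7
eef_pos: [667.2, 141.2, 208.5]
tcp_rot: [-3.141, -0.0, 2.338]
ft_force: [0.5, -0.3, -2.0]
opening: 0.104
grip_force: 30.0
```

Emit:
step_arm([
  [[0,0,2,0,-1],[0,0,3,0,-1],[0,0,3,0,-1],[0,0,3,0,-1]],
])

```text
t: 12.03
eef_pos: [667.3, 141.2, 205.8]
tcp_rot: [3.141, 0.0, 2.338]
ft_force: [-0.0, 0.4, -1.3]
opening: 0.103
grip_force: 30.0
```

Emit:
step_arm([
  [[0,0,1.5,0,-1],[0,0,2,0,-1],[0,0,2,0,-1]],
])

```text
t: 12.28
eef_pos: [667.5, 141.2, 205.3]
tcp_rot: [3.14, 0.001, 2.338]
ft_force: [-2.2, -0.4, 9.5]
opening: 0.104
grip_force: 30.0
```

Emit:
step_arm([
  [[0,0,-1.5,0,-0.3],[0,0,-1.5,0,-0.3],[0,0,-1.5,0,-0.3],[0,0,-1.5,0,-0.3],[0,0,-1.5,0,-0.3],[0,0,-1.5,0,-0.3],[0,0,-20,0,-0.3],[0,0,-60,0,-0.3]],
])

```text
t: 12.95
eef_pos: [665.7, 140.9, 259.4]
tcp_rot: [-3.135, -0.005, 2.338]
ft_force: [-0.4, 0.9, -0.3]
opening: 0.347
grip_force: 0.0
```

Emit:
step_arm([
  [[0,0,-40,0,1],[0,0,-80,0,1],[-20,-40,-100,0,1],[-20,-60,-100,0,1],[-20,-60,-100,0,1]],
])

```text
t: 13.37
eef_pos: [636.5, 82.3, 366.2]
tcp_rot: [3.14, 0.003, 2.336]
ft_force: [-0.2, 0.8, -0.6]
opening: 0.646
grip_force: 0.0
```

Run:
```python
from h import *
go(640,-80,350,98)
im=env.read_camera("wrist"); W=cal("wrist"); cv2.imwrite('pics/w8.png',im); np.savez("pics/w8.npz",K=W[0],T=W[1])
b=env.read_camera("side")
cv2.imwrite('pics/z8.png',np.hstack([im, cv2.resize(b[110:215,270:370],(240,252)).repeat(1,0) if 0 else cv2.copyMakeBorder(cv2.resize(b[110:215,270:370],(240,252)),0,168,0,0,0)]))
```

```text
t 13.37 pos [636.5  82.3 366.2] yaw 133.84 rp [1.799e+02 1.400e-01] -> shift [np.float64(-119.5), np.float64(-109.9), np.float64(16.2), np.float64(35.8)] rows 3.9
```

View pics/z8.png

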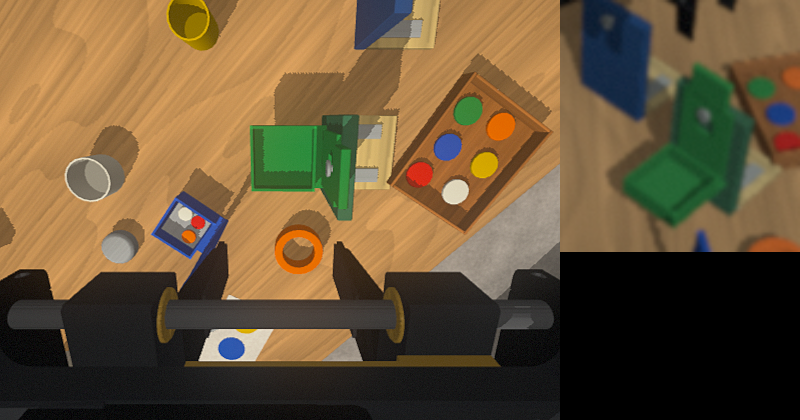

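Run:
```python
from h import *
go(575,-61,330,98)
d=np.load('pics/w8.npz'); W=(d['K'],d['T'],None); im=cv2.imread('pics/w8.png')
hsv=cv2.cvtColor(im,cv2.COLOR_BGR2HSV); g=cv2.inRange(hsv,(105,100,30),(128,255,255)); g[:,:130]=0;g[:,240:]=0;g[:170]=0
cs=max(cv2.findContours(g,cv2.RETR_EXTERNAL,cv2.CHAIN_APPROX_NONE)[0],key=cv2.contourArea)
p=poly(cs,5); print(p.tolist(),[onz("wrist",q,45,W).round(0)[:2].tolist() for q in p])
```

```text
t 13.47 pos [637.7  84.5 364.3] yaw 133.88 rp [1.7995e+02 3.0000e-02] -> shift [np.float64(-61.4), np.float64(-146.1), np.float64(34.3), np.float64(35.9)] rows 3.9
[[214, 247], [183, 285], [151, 234], [178, 193], [227, 220]] [[647.0, -86.0], [654.0, -176.0], [558.0, -139.0], [546.0, -55.0], [632.0, -35.0]]
```

Emit:
step_arm([
  [[-15,-36,8,6,1],[-30,-72,17,13,1],[-45,-108,25,20,1],[-61,-146,34,27,1],[-61,-146,34,34,1],[-61,-146,34,36,1],[-61,-146,34,36,1],[-61,-146,34,36,1]],
])

```text
t: 14.13
eef_pos: [575.6, -59.6, 329.1]
tcp_rot: [-3.141, -0.0, 1.712]
ft_force: [0.5, -0.2, 1.5]
opening: 1.002
grip_force: 0.0
```

```bash
cat > bin.py <<'E'
from h import *
go(641,-84,225,98)
W=cal("wrist"); im=env.read_camera("wrist"); cv2.imwrite("pics/b.png",im); np.savez("pics/b.npz",K=W[0],T=W[1])
print(proj("wrist",(641,-84,175),W).round())
u=np.array([np.cos(np.radians(8)),np.sin(np.radians(8))]);v=np.array([-u[1],u[0]])
hsv=cv2.cvtColor(im,cv2.COLOR_BGR2HSV)
g=cv2.inRange(hsv,(105,90,20),(128,255,255)); V=hsv[:,:,2]
c=proj("wrist",(641,-84,175),W).astype(int)
for r in range(c[1]-70,c[1]+60,5):
    if r<0 or r>=420: continue
    x=np.where(g[r,c[0]-130:c[0]+40])[0]+c[0]-130
    print(r, (x.min(),x.max()) if len(x) else None, V[r,c[0]-30:c[0]+32:3].tolist())
E
python3 bin.py
```

```text
t 14.13 pos [575.6 -59.6 329.1] yaw 98.08 rp [-1.7996e+02 -3.0000e-02] -> shift [np.float64(-33.3), np.float64(61.3), np.float64(104.1), np.float64(0.1)] rows 3.0
[337. 225.]
155 None [111, 170, 143, 108, 113, 169, 172, 158, 164, 169, 162, 172, 166, 170, 171, 163, 172, 176, 175, 179, 174]
160 None [113, 176, 148, 103, 106, 173, 168, 158, 163, 166, 166, 168, 168, 166, 173, 160, 174, 178, 175, 180, 175]
165 None [114, 169, 136, 106, 103, 174, 163, 159, 162, 165, 165, 165, 169, 167, 169, 164, 174, 179, 178, 174, 175]
170 (np.int64(318), np.int64(318)) [83, 83, 80, 85, 79, 181, 157, 161, 166, 158, 168, 161, 166, 169, 160, 171, 174, 173, 179, 175, 175]
175 (np.int64(260), np.int64(323)) [132, 119, 120, 103, 67, 81, 136, 161, 166, 158, 169, 162, 163, 169, 157, 172, 175, 175, 176, 175, 172]
180 (np.int64(260), np.int64(327)) [83, 144, 152, 99, 68, 69, 75, 98, 165, 162, 161, 160, 164, 166, 163, 169, 175, 176, 174, 171, 177]
185 (np.int64(260), np.int64(330)) [77, 144, 153, 93, 69, 70, 69, 77, 78, 171, 158, 160, 167, 157, 166, 171, 175, 179, 175, 169, 182]
190 (np.int64(260), np.int64(332)) [
[... 1728 characters left out ...]
5 (np.int64(331), np.int64(337)) [162, 151, 160, 167, 166, 166, 157, 166, 147, 154, 152, 174, 169, 175, 158, 171, 161, 161, 172, 52, 56]
260 None [162, 154, 163, 168, 169, 166, 163, 159, 161, 160, 169, 167, 177, 164, 164, 163, 157, 166, 154, 50, 51]
265 None [158, 159, 164, 166, 168, 169, 164, 159, 160, 167, 168, 165, 175, 156, 168, 158, 155, 166, 137, 53, 52]
270 None [155, 161, 166, 171, 167, 170, 163, 161, 162, 165, 171, 169, 169, 158, 165, 162, 163, 159, 120, 53, 49]
275 None [157, 164, 171, 169, 162, 174, 163, 166, 165, 169, 167, 175, 161, 165, 161, 162, 162, 155, 75, 48, 50]
280 None [159, 163, 167, 169, 171, 180, 166, 159, 166, 168, 164, 169, 157, 170, 154, 157, 159, 162, 172, 33, 47]
```

```bash
cat > tab.py <<'E'
from h import *
import sys
def tab(c,vmin=105,w=45):
    W=cal("wrist"); im=env.read_camera("wrist"); hsv=cv2.cvtColor(im,cv2.COLOR_BGR2HSV)
    g=cv2.inRange(hsv,(105,90,vmin),(128,255,255)); m=np.zeros_like(g)
    c=[int(v) for v in c]; m[max(0,c[1]-70):c[1]+60,c[0]-w//3:c[0]+w//3]=255; g&=m
    k=max(cv2.findContours(g,cv2.RETR_EXTERNAL,cv2.CHAIN_APPROX_NONE)[0],key=cv2.contourArea)
    P=np.array([onz("wrist",q,175,W)[:2] for q in k[:,0]],np.float32)
    r=cv2.minAreaRect(P); print(cv2.boundingRect(k),"centre",np.round(r[0],1),"size",np.round(r[1],1),"ang",round(r[2],1))
if __name__=="__main__":
    W=cal("wrist"); tab(proj("wrist",[float(a) for a in sys.argv[1:4]],W))
E
python3 tab.py 641 -84 175
```

```text
(330, 206, 12, 51) centre [640.4 -91.1] size [ 9.1 57.5] ang 7.6
```

```bash
python3 -c "
from h import *
go(640.6,-91,218,97.6)"
```

```text
t 14.23 pos [575.6 -59.4 329.3] yaw 98.1 rp [-1.7998e+02 -2.0000e-02] -> shift [np.float64(-40.4), np.float64(59.9), np.float64(111.3), np.float64(0.5)] rows 3.2
```

Emit:
step_arm([
  [[-20,30,20,0.5,1],[-40,60,40,0.5,0.2],[-40.5,60,80,0.5,0],[-40.5,60,111,0.5,0],[-40.5,60,111,0.5,0],[-40.5,60,111,0.5,0],[-40.5,60,111,0.5,0],[-40.5,60,111,0.5,0]],
])

```text
t: 14.9
eef_pos: [641.1, -91.7, 221.4]
tcp_rot: [3.138, 0.001, 1.702]
ft_force: [0.8, -0.4, -0.0]
opening: 0.567
grip_force: 0.0
```

```bash
python3 tab.py 640.6 -91 175; python3 -c "
from h import *
go(640.6,-91,147,97.6); print(env.state()['opening'])"
```

```text
(264, 159, 22, 108) centre [635.9 -80.6] size [15.  79.4] ang 7.7
t 14.95 pos [640.9 -91.8 221.2] yaw 97.49 rp [1.798e+02 7.000e-02] -> shift [np.float64(0.8), np.float64(-0.2), np.float64(74.2), np.float64(-0.1)] rows 1.8
0.5352091981103998
```

Run:
```python
from h import *; from tab import tab
c=proj("wrist",(640.6,-91,175))
for v in (130,140): tab(c,v,60)
W=cal("wrist")
u=np.array([np.cos(.133),np.sin(.133),0]);n=np.array([-u[1],u[0],0]);C=np.array([640.6,-91,175])
print([proj("wrist",C+a*5*u+b*30*n,W).round().tolist() for a in(-1,1) for b in(-1,1)])
im=env.read_camera("wrist");hsv=cv2.cvtColor(im,cv2.COLOR_BGR2HSV)
for r in range(160,280,8): print(r,hsv[r,260:306:3,2].tolist())
```

```text
(274, 191, 12, 76) centre [640.8 -91.1] size [ 8.2 57.2] ang 7.3
(274, 192, 12, 75) centre [640.6 -91.4] size [ 7.9 56.4] ang 7.6
[[273.0, 268.0], [272.0, 189.0], [287.0, 268.0], [287.0, 189.0]]
160 [163, 114, 154, 173, 165, 105, 85, 86, 193, 170, 173, 179, 181, 174, 185, 178]
168 [160, 118, 158, 174, 167, 104, 110, 112, 191, 171, 175, 178, 176, 174, 184, 174]
176 [160, 117, 164, 156, 165, 150, 111, 115, 186, 171, 176, 180, 170, 182, 177, 173]
184 [161, 133, 172, 158, 171, 83, 87, 86, 87, 164, 175, 180, 170, 180, 173, 178]
192 [116, 102, 170, 145, 156, 152, 159, 157, 161, 123, 179, 173, 172, 178, 172, 176]
200 [108, 104, 171, 140, 158, 158, 164, 161, 166, 124, 179, 166, 176, 173, 172, 173]
208 [111, 102, 171, 127, 155, 155, 164, 164, 165, 123, 172, 166, 174, 169, 173, 177]
216 [87, 80, 172, 155, 183, 155, 164, 164, 165, 126, 163, 172, 168, 171, 171, 180]
224 [165, 175, 169, 173, 184, 155, 164, 165, 165, 131, 163, 171, 165, 173, 176, 180]
232 [170, 173, 167, 177, 186, 154, 165, 165, 165, 135, 175, 171, 169, 175, 178, 179]
240 [173, 172, 173, 178, 186, 156, 164, 167, 165, 134, 183, 163, 169, 177, 177, 175]
248 [172, 167, 178, 176, 186, 154, 166, 163, 165, 138, 183, 166, 170, 176, 179, 177]
256 [175, 171, 179, 172, 183, 152, 166, 165, 165, 136, 181, 168, 176, 176, 176, 177]
264 [174, 176, 175, 175, 178, 151, 163, 167, 165, 137, 184, 175, 177, 178, 175, 180]
272 [177, 182, 174, 179, 170, 174, 177, 182, 185, 180, 184, 174, 172, 179, 175, 180]
```

Centre (640.7, -91.2) confirmed. Descend and grip.

Emit:
step_arm([
  [[0.6,-0.2,35,0,0],[0.6,-0.2,72,0,0],[0.6,-0.2,74,0,0],[0.6,-0.2,74,0,-1],[0.6,-0.2,74,0,-1],[0.6,-0.2,74,0,-1],[0.6,-0.2,74,0,-1],[0.6,-0.2,74,0,-1]],
])

```text
t: 15.77
eef_pos: [640.4, -91.4, 146.2]
tcp_rot: [3.139, 0.001, 1.701]
ft_force: [-0.0, -0.3, 0.1]
opening: 0.205
grip_force: 0.0
```

Emit:
step_arm([
  [[0,0,0,0,-1],[0,0,0,0,-1],[0,0,0,0,-1],[0,0,0,0,-1],[0,0,0,0,-1],[0,0,0,0,-1],[0,0,0,0,-1],[0,0,0,0,-1]],
])

```text
t: 16.43
eef_pos: [640.4, -91.3, 145.3]
tcp_rot: [3.14, 0.0, 1.701]
ft_force: [1.5, 0.8, 5.6]
opening: 0.106
grip_force: 30.0
```

Emit:
step_arm([
  [[0,0,-10,0,-1],[0,0,-45,0,-1],[0,0,-85,0,-1],[0,0,-125,0,-1],[0,0,-165,0,-1],[20,-5,-195,-2,-1],[55,-14,-200,-6,-1],[90,-23,-200,-10,-1]],
])

```text
t: 17.1
eef_pos: [605.1, -5.0, 347.1]
tcp_rot: [3.139, 0.001, 1.877]
ft_force: [-0.3, 1.0, -3.6]
opening: 0.106
grip_force: 30.0
```

```bash
python3 -c "
from h import *
go(495,273,345,134)"
```

```text
t 17.1 pos [605.1  -5.  347.1] yaw 107.52 rp [1.7984e+02 8.0000e-02] -> shift [np.float64(298.2), np.float64(-21.3), np.float64(2.1), np.float64(-26.5)] rows 7.2
```

Emit:
step_arm([
  [[38,-3,0,-4,-1],[76,-6,0,-8,-1],[114,-8,0,-12,-1],[152,-11,0,-16,-1],[190,-14,0,-20,-1],[228,-17,0,-24,-1],[266,-20,0,-26.5,-1],[298,-21,0,-26.5,-1]],
])

```text
t: 17.77
eef_pos: [494.2, 274.6, 344.9]
tcp_rot: [-3.141, -0.001, 2.341]
ft_force: [0.9, -0.3, -3.2]
opening: 0.103
grip_force: 30.0
```

Emit:
step_arm([
  [[0,0,20,0,-1],[0,0,50,0,-1],[0,0,80,0,-1],[0,0,80,0,-1],[0,0,80,0,-1],[0,0,80,0,-1]],
])

```text
t: 18.27
eef_pos: [496.7, 273.0, 266.4]
tcp_rot: [3.14, 0.001, 2.338]
ft_force: [0.3, 0.4, -1.9]
opening: 0.104
grip_force: 30.0
```

Run:
```python
from h import *
go(495,273,265,134)
W=cal("wrist"); im=env.read_camera("wrist"); cv2.imwrite("pics/p1.png",im); np.savez("pics/p1.npz",K=W[0],T=W[1])
hsv=cv2.cvtColor(im,cv2.COLOR_BGR2HSV)
g=cv2.inRange(hsv,(105,90,20),(128,255,255)); g[:,:300]=0
for k in sorted(cv2.findContours(g,cv2.RETR_EXTERNAL,cv2.CHAIN_APPROX_NONE)[0],key=cv2.contourArea)[-2:]: print(cv2.boundingRect(k),poly(k,5).tolist())
for P in [(554,327,165),(557,330,180),(557,330,0)]: print(proj("wrist",P,W).round())
for r in range(60,300,15): 
    x=np.where(g[r])[0]; print(r,(x.min(),x.max()) if len(x) else None,hsv[r,320:470:6,2].tolist())
```

```text
t 18.27 pos [496.7 273.  266.4] yaw 133.94 rp [1.7992e+02 3.0000e-02] -> shift [np.float64(1.2), np.float64(-1.2), np.float64(1.4), np.float64(-0.1)] rows 0.1
(429, 296, 18, 4) [[443, 296], [446, 299], [429, 299], [429, 298], [434, 296]]
(338, 137, 66, 139) [[404, 140], [389, 275], [372, 275], [335, 212], [358, 137]]
[370. 210.]
[379. 215.]
[340. 176.]
60 None [138, 134, 131, 141, 150, 141, 141, 136, 133, 126, 183, 187, 126, 124, 135, 127, 122, 126, 129, 128, 159, 201, 204, 192, 198]
75 None [131, 143, 148, 141, 141, 135, 132, 130, 182, 191, 126, 124, 126, 133, 128, 127, 126, 127, 130, 137, 200, 196, 192, 194, 186]
90 None [144, 144, 143, 135, 131, 133, 150, 192, 167, 128, 131, 132, 136, 138, 129, 128, 134, 135, 130, 131, 189, 185, 176, 193, 190]
105 None [144, 134, 137, 129, 134, 195, 188, 126, 127, 135, 137, 137, 134, 140, 143, 130, 129, 135, 161, 193, 191, 189, 187, 198, 188]
120 None [143, 137, 138, 193, 194, 129, 125, 142, 136, 136, 143, 143, 138, 136, 138, 140, 128, 194, 182, 177, 198, 187, 177, 205, 193]
135 (np.int64(342), np.int64(374)) [208, 196, 199, 189, 82, 83, 86, 65, 6
[... 904 characters left out ...]
, 199, 83, 88, 89, 90, 91, 88, 135, 135, 136, 197, 191, 188, 192, 203, 195, 209, 192, 197, 190, 206, 126]
240 (np.int64(352), np.int64(393)) [138, 154, 130, 130, 129, 125, 88, 86, 87, 121, 136, 134, 133, 187, 195, 196, 203, 187, 196, 185, 200, 201, 87, 139, 141]
255 (np.int64(361), np.int64(391)) [131, 136, 124, 126, 127, 130, 131, 84, 87, 135, 135, 135, 133, 202, 183, 196, 196, 193, 195, 198, 110, 99, 95, 100, 158]
270 (np.int64(369), np.int64(389)) [131, 134, 139, 132, 141, 149, 148, 148, 111, 139, 132, 132, 197, 197, 186, 195, 193, 200, 106, 95, 96, 138, 143, 141, 141]
285 None [33, 35, 39, 37, 39, 34, 39, 41, 41, 36, 42, 183, 195, 190, 198, 200, 101, 91, 93, 172, 155, 148, 140, 140, 142]
```

```bash
cat > scr.py <<'E'
from h import *
def scr(S0,box=(30,35)):
    st=env.state(); W=cal("wrist"); im=env.read_camera("wrist"); hsv=cv2.cvtColor(im,cv2.COLOR_BGR2HSV)
    c=proj("wrist",S0,W).astype(int); x0,y0=c[0]-box[0],c[1]-box[1]
    top=cv2.inRange(hsv,(105,90,115),(128,255,255)); F=[];B=[]
    for r in range(150,262,3):
        x=np.where(top[r,330:430])[0]
        if len(x)>8: F.append(onz("wrist",(330+x.min()-.5,r),180,W)); B.append(onz("wrist",(330+x.max()+.5,r),180,W))
    for L in (F,B):
        if len(L)>5:
            vx,vy,px,py=cv2.fitLine(np.array([p[:2] for p in L],np.float32),cv2.DIST_HUBER,0,.01,.01).ravel()
            print("edge through",px.round(1),py.round(1),"yaw",np.degrees(np.arctan2(-vx*np.sign(vy),abs(vy))).round(2))
    sub=(hsv[y0:y0+2*box[1],x0:x0+2*box[0],1]<70).astype(np.uint8)
    n,l,s,cc=cv2.connectedComponentsWithStats(sub)
    k=min((i for i in range(1,n) if s[i,4]>80),key=lambda i:np.hypot(*(cc[i]-box)))
    print("comp",(s[k][:4]+[x0,y0,0,0]).tolist(),s[k][4])
    cols=[(x+x0,np.where(l[:,x]==k)[0].min()+y0,np.where(l[:,x]==k)[0].max()+y0) for x in range(s[k][0],s[k][0]+s[k][2],2)]; print([tuple(int(v) for v in q) for q in cols])
    print("pred",proj("wrist",S0,W).round(1))
    T=st['eef_pos']*[1,1,0]; a=st['tcp_rot'][2]-np.pi/2;u=np.array([np.cos(a),np.sin(a),0]);v=np.array([-u[1],u[0],0])
    mid=[(q[1]+q[2])/2 for q in cols]; p=(s[k][0]+x0+s[k][2]*.62,np.median(mid)); P=onz("wrist",p,165,W)
    print("T",st['eef_pos'].round(1),np.degrees(st['tcp_rot']).round(2),st['ft_force'].round(1),"screw",P.round(1),"ahead",((P-T)@u).round(1),"lat",((P-T)@v).round(1))
if __name__=="__main__":
    import sys; scr([float(a) for a in sys.argv[1:4]])
E
python3 scr.py 550 323 165
```

```text
edge through 549.9 333.3 yaw 43.82
edge through 563.5 343.0 yaw 43.66
comp [354, 175, 19, 44] 387
[(354, 202, 212), (356, 197, 217), (358, 196, 218), (360, 196, 218), (362, 198, 216), (364, 177, 211), (366, 175, 211), (368, 175, 211), (370, 195, 211), (372, 204, 211)]
pred [362.9 210.1]
T [496.8 273.  266.7] [1.7987e+02 5.0000e-02 1.3393e+02] [ 0.   0.1 -3.3] screw [549.7 326.7 165. ] ahead 75.4 lat 2.0
```

Emit:
step_arm([
  [[2,0,20,0,-1],[2,0,40,0,-1],[2,15,41,0,-1],[2,35,41,0,-1],[2,50,41,0,-1],[2,53,41,0,-1],[2,53,41,0,-1],[2,53,41,0,-1]],
])

```text
t: 19.03
eef_pos: [532.5, 310.8, 224.3]
tcp_rot: [3.141, 0.0, 2.338]
ft_force: [0.2, -0.2, -2.2]
opening: 0.102
grip_force: 30.0
```

Emit:
step_arm([
  [[0,0,0,0,-1],[0,0,0,0,-1]],
])

```text
t: 19.2
eef_pos: [532.5, 310.7, 224.2]
tcp_rot: [3.141, 0.0, 2.338]
ft_force: [-0.7, 0.5, -3.1]
opening: 0.102
grip_force: 30.0
```

```bash
python3 scr.py 550 326 165
```

```text
edge through 557.6 334.5 yaw 46.37
edge through 565.2 341.8 yaw 43.63
comp [301, 206, 19, 34] 293
[(301, 220, 233), (303, 206, 238), (305, 213, 239), (307, 215, 236), (309, 221, 230), (311, 221, 230), (313, 221, 230), (315, 221, 231), (317, 221, 231), (319, 223, 229)]
pred [311.5 226.4]
T [532.5 310.7 224.2] [1.7998e+02 1.0000e-02 1.3394e+02] [-0.7  0.5 -3.1] screw [550.3 327.  165. ] ahead 24.2 lat -0.6
```

Emit:
step_arm([
  [[-0.5,4,-1,0,-1],[-0.5,8,-1,0,-1],[-0.5,12,-1,0,-1],[-0.5,15,-1,0,-1],[-0.5,15,-1,0,-1]],
])

```text
t: 19.67
eef_pos: [544.4, 321.6, 224.5]
tcp_rot: [3.141, -0.0, 2.338]
ft_force: [0.2, 0.2, -2.3]
opening: 0.104
grip_force: 30.0
```

Emit:
step_arm([
  [[0,3,0,0,-1],[0,6,0,0,-1],[0,8,0,0,-1],[0,8,0,0,-1],[0,8,0,0,-1]],
])

```text
t: 20.08
eef_pos: [549.8, 326.8, 224.6]
tcp_rot: [-3.142, -0.0, 2.338]
ft_force: [0.4, 0.4, -2.8]
opening: 0.104
grip_force: 30.0
```

Emit:
step_arm([
  [[0,0,4,0,-1],[0,0,8,0,-1],[0,0,12,0,-1],[0,0,12,0,-1]],
])

```text
t: 20.42
eef_pos: [549.3, 326.5, 211.5]
tcp_rot: [-3.14, -0.001, 2.338]
ft_force: [-0.3, -0.0, -2.8]
opening: 0.104
grip_force: 30.0
```

Emit:
step_arm([
  [[0,0,4,0,-1],[0,0,8,0,-1],[0,0,8,0,-1],[0,0,8,0,-1]],
])

```text
t: 20.75
eef_pos: [549.7, 326.7, 204.4]
tcp_rot: [-3.141, -0.0, 2.338]
ft_force: [0.8, -0.5, -2.9]
opening: 0.105
grip_force: 30.0
```

Emit:
step_arm([
  [[0,0,1.5,0,-1],[0,0,2.5,0,-1],[0,0,2.5,0,-1],[0,0,2.5,0,-1]],
])

```text
t: 21.08
eef_pos: [549.9, 326.8, 202.9]
tcp_rot: [3.14, 0.0, 2.338]
ft_force: [-0.1, -0.2, 2.8]
opening: 0.103
grip_force: 30.0
```

Emit:
step_arm([
  [[0,0,-0.5,0,-0.2],[0,0,-0.5,0,-0.2],[0,0,-0.5,0,-0.2],[0,0,-0.5,0,-0.2],[0,0,-0.5,0,-0.2],[0,0,-0.5,0,-0.2],[0,0,-20,0,-0.2],[0,0,-60,0,-0.2]],
])

```text
t: 21.75
eef_pos: [548.3, 326.0, 258.5]
tcp_rot: [-3.134, -0.003, 2.338]
ft_force: [0.9, 0.9, -0.4]
opening: 0.404
grip_force: 0.0
```

Emit:
step_arm([
  [[0,0,-40,0,1],[0,-30,-75,0,1],[0,-65,-75,0,1],[0,-100,-75,0,1],[0,-100,-75,0,1]],
])

```text
t: 22.17
eef_pos: [474.1, 254.6, 338.4]
tcp_rot: [3.142, 0.0, 2.337]
ft_force: [0.7, 0.6, 0.0]
opening: 0.691
grip_force: 0.0
```

```bash
cat > chk.py <<'E'
# where are cups, caddy, bin (numbers only)
from h import *
for n in ["scene","side"]:
    im=env.read_camera(n); cv2.imwrite(f"pics/{n}_c.png",im); kc=cal(n)
    for nm,a,b,z in [("green",50,90,0),("blue",105,125,0),("yellow",20,34,72)]:
        for c in blobs(im,a,b,80,amin=150):
            x,y,w,h=cv2.boundingRect(c)
            if (n=='scene' and (y<150 or y>290)) or (n=='side' and (y<90 or y>280 or x<100 or x>370)): continue
            print(n,nm,(x,y,w,h),poly(c,6).tolist())
E
python3 chk.py; python3 -c "
from h import *
go(420,140,300,134)"
```

```text
scene green (294, 222, 53, 65) [[348, 236], [335, 273], [315, 287], [293, 247], [314, 233], [335, 221]]
scene blue (358, 196, 49, 65) [[408, 211], [392, 247], [374, 261], [358, 228], [358, 220], [397, 195]]
scene yellow (321, 197, 17, 25) [[332, 197], [338, 200], [335, 221], [325, 221], [320, 216], [322, 197]]
scene yellow (502, 163, 58, 12) [[559, 165], [559, 172], [553, 174], [508, 172], [502, 167], [502, 163]]
scene yellow (388, 257, 32, 23) [[419, 257], [419, 264], [402, 277], [396, 279], [387, 270], [399, 257]]
side green (298, 138, 53, 67) [[342, 145], [351, 161], [343, 198], [317, 205], [296, 189], [326, 136]]
side blue (265, 98, 43, 62) [[296, 103], [308, 122], [306, 159], [278, 159], [262, 147], [284, 96]]
side yellow (242, 172, 18, 27) [[255, 172], [259, 176], [259, 198], [244, 198], [241, 177], [246, 172]]
t 22.27 pos [477.4 256.8 338.1] yaw 133.91 rp [1.7991e+02 3.0000e-02] -> shift [np.float64(-44.4), np.float64(-122.4), np.float64(38.1), np.float64(-0.1)] rows 3.3
```

Emit:
step_arm([
  [[-318,-317,8,0,1],[-318,-317,8,0,1],[-318,-317,8,0,1],[-318,-317,8,0,1],[-318,-317,8,0,1],[-318,-317,8,0,1],[-318,-317,8,0,1],[-318,-317,8,0,1]],
])

```text
t: 22.93
eef_pos: [472.8, -77.9, 331.1]
tcp_rot: [3.141, 0.0, 2.338]
ft_force: [0.6, 0.1, -0.2]
opening: 1.002
grip_force: 0.0
```

```bash
python3 -c "
from h import *
go(470,-192,330,134)"
```

```text
t 22.93 pos [472.8 -77.9 331.1] yaw 133.97 rp [179.98   0.  ] -> shift [np.float64(-80.2), np.float64(-81.3), np.float64(1.1), np.float64(-0.0)] rows 2.7
```

Emit:
step_arm([
  [[-80,-81,1,0,1],[-80,-81,1,0,1],[-80,-81,1,0,1],[-80,-81,1,0,1],[-80,-81,1,0,1],[-80,-81,1,0,1]],
])

```text
t: 23.43
eef_pos: [469.9, -189.5, 329.8]
tcp_rot: [3.141, -0.001, 2.338]
ft_force: [-0.4, 0.1, 0.0]
opening: 0.999
grip_force: 0.0
```

```bash
cat > cup.py <<'E'
from h import *
def cup(kind,z,name,rng=None):
    W=cal("wrist"); im=env.read_camera("wrist"); cv2.imwrite(f"pics/{name}.png",im); hsv=cv2.cvtColor(im,cv2.COLOR_BGR2HSV)
    g=cv2.inRange(hsv,(0,0,60),(179,70,255)) if kind=="white" else cv2.inRange(hsv,(20,150,60),(34,255,255))
    g[268:]=0
    g=cv2.morphologyEx(g,cv2.MORPH_OPEN,np.ones((3,3),np.uint8))
    for k in cv2.findContours(g,cv2.RETR_EXTERNAL,cv2.CHAIN_APPROX_NONE)[0]:
        if cv2.contourArea(k)<500: continue
        h=cv2.convexHull(k)[:,0]; P=np.array([onz("wrist",q,z,W)[:2] for q in h],np.float32)
        c,r=cv2.minEnclosingCircle(P); m=P.mean(0); print(cv2.boundingRect(k),"area",cv2.contourArea(k),"ctr",np.round(c,1),"r",round(r,1),"spread",np.round(np.percentile(np.hypot(*(P-c).T),[0,50,100]),1))
if __name__=="__main__":
    import sys; cup(sys.argv[1],float(sys.argv[2]),sys.argv[3])
    c=ray("wrist",(280,210))[0]; print("cam",c.round())
E
python3 cup.py white 50 c1; python3 -c "
from h import *
go(470,-192,330,134)"
```

```text
(279, 191, 36, 37) area 1002.0 ctr [ 521.7 -210.8] r 28.2 spread [26.1 27.5 28.2]
(92, 153, 56, 47) area 1914.5 ctr [ 306.6 -350.3] r 40.5 spread [29.3 37.5 40.5]
(264, 101, 50, 52) area 1994.0 ctr [ 432.1 -135.1] r 34.6 spread [34.  34.3 34.6]
cam [ 415. -132.  500.]
t 23.48 pos [ 469.9 -189.   330. ] yaw 134.0 rp [ 1.7999e+02 -3.0000e-02] -> shift [np.float64(-2.2), np.float64(-2.0), np.float64(-0.0), np.float64(-0.0)] rows 0.1
```

Emit:
step_arm([
  [[30,5,20,0,1],[65,10,50,0,1],[65,10,90,0,1],[65,10,130,0,1],[65,10,170,0,1],[65,10,210,0,1],[65,10,230,0,1],[65,10,230,0,1]],
])

```text
t: 24.15
eef_pos: [430.2, -134.1, 97.1]
tcp_rot: [-3.14, -0.006, 2.34]
ft_force: [-0.4, 0.2, 0.2]
opening: 1.0
grip_force: 0.0
```

```bash
python3 cup.py white 50 c2; python3 -c "
from h import *
go(432.1,-135.1,28,134);print(proj('wrist',(432.1,-135.1,50)))"
```

```text
(235, 176, 95, 92) area 6897.0 ctr [ 428.9 -131.7] r 37.6 spread [32.5 36.1 37.6]
cam [377. -78. 269.]
t 24.2 pos [ 431.2 -134.7   99.2] yaw 134.05 rp [-179.94   -0.2 ] -> shift [np.float64(-0.9), np.float64(0.4), np.float64(71.2), np.float64(0.1)] rows 1.7
[281.54075233 230.93808719]
```

Emit:
step_arm([
  [[-0.5,0.5,35,0,1],[-0.5,0.5,70,0,1],[-0.5,0.5,71,0,1],[-0.5,0.5,71,0,0],[-0.5,0.5,71,0,-0.5],[-0.5,0.5,71,0,-1],[-0.5,0.5,71,0,-1],[-0.5,0.5,71,0,-1]],
])

```text
t: 24.87
eef_pos: [433.0, -136.2, 30.9]
tcp_rot: [3.14, 0.003, 2.338]
ft_force: [-1.2, 1.5, 16.6]
opening: 0.725
grip_force: 30.0
```

Emit:
step_arm([
  [[0,0,0,0,-1],[0,0,0,0,-1],[0,0,0,0,-1]],
])

```text
t: 25.12
eef_pos: [433.0, -136.3, 30.9]
tcp_rot: [3.14, 0.003, 2.337]
ft_force: [-0.8, 2.4, 15.4]
opening: 0.725
grip_force: 30.0
```

Emit:
step_arm([
  [[0,0,-10,0,-1],[0,0,-40,0,-1],[0,0,-80,0,-1],[0,0,-120,0,-1],[0,0,-160,0,-1],[0,0,-200,0,-1],[0,0,-230,0,-1],[0,0,-230,0,-1]],
])

```text
t: 25.78
eef_pos: [433.6, -136.6, 265.6]
tcp_rot: [3.138, 0.01, 2.338]
ft_force: [0.5, -0.4, 0.0]
opening: 0.731
grip_force: 30.0
```

Run:
```python
from h import *
go(624.2,99.6,261,-136); s=env.state(); print(s['opening'],s['ft_force'].round(1),s['joints'].round(2))
d=np.load('pics/w8.npz'); W=(d['K'],d['T'],None); im=cv2.imread('pics/w8.png')
hsv=cv2.cvtColor(im,cv2.COLOR_BGR2HSV); g=cv2.inRange(hsv,(50,130,40),(75,255,255))
for r in (130,140,150,160,170,180,186): x=np.where(g[r,230:345])[0]+230; print(r,x.min(),hsv[r,308:328,2].tolist())
for c in (256,270,285,300): x=np.where(g[110:205,c])[0]+110; print(c,x.min(),x.max())
C=np.array([624.2,99.6,0]);a=np.radians(43.95);u=np.array([np.cos(a),np.sin(a),0]);v=np.array([-u[1],u[0],0])
for i in(-46,46):
  for j in(-46,46): print(i,j,proj("wrist",C+i*u+j*v+[0,0,86],W).round(1),proj("wrist",C+i*u+j*v+[0,0,83 if i<0 else 86],W).round(1))
```

```text
t 25.78 pos [ 433.6 -136.6  265.6] yaw 133.95 rp [179.79   0.55] -> shift [np.float64(37.7), np.float64(301.2), np.float64(4.6), np.float64(-90.0)] rows 7.3
0.7307034396860944 [ 0.5 -0.4  0. ] [-0.45  0.18  1.89  0.    1.06 -1.22]
130 250 [141, 140, 141, 137, 108, 101, 134, 145, 131, 99, 93, 97, 96, 100, 94, 92, 93, 82, 79, 74]
140 251 [139, 141, 142, 132, 99, 110, 146, 144, 126, 91, 96, 95, 97, 97, 94, 90, 93, 93, 93, 90]
150 251 [137, 139, 143, 129, 96, 121, 147, 139, 118, 94, 98, 98, 95, 98, 90, 91, 94, 93, 94, 93]
160 251 [140, 141, 145, 123, 95, 125, 146, 132, 100, 96, 98, 95, 100, 91, 87, 91, 95, 92, 93, 104]
170 251 [143, 146, 139, 109, 110, 145, 144, 127, 91, 95, 99, 100, 100, 97, 92, 94, 91, 85, 90, 137]
180 251 [95, 97, 88, 83, 122, 145, 134, 109, 94, 110, 143, 147, 139, 118, 90, 92, 94, 93, 94, 93]
186 252 [77, 78, 75, 83, 123, 145, 141, 137, 140, 139, 140, 140, 143, 136, 104, 89, 94, 95, 93, 95]
256 126 190
270 126 190
285 126 190
300 126 190
-46 -46 [249.7 191.7] [249.9 191.3]
-46 46 [247.6 125.8] [247.8 125.7]
46 -46 [313.5 191.5] [313.5 191.5]
46 46 [315.3 125.5] [315.3 125.5]
```

Emit:
step_arm([
  [[4,34,-10,-6.5,-1],[9,72,-10,-13,-1],[14,110,-10,-19.5,-1],[18,148,-10,-26,-1],[23,186,-10,-32.5,-1],[28,224,-10,-39,-1],[33,262,-10,-45.5,-1],[37.7,300,-10,-52,-1]],
])

```text
t: 26.45
eef_pos: [622.4, 101.1, 269.2]
tcp_rot: [3.142, -0.0, -3.032]
ft_force: [0.5, -0.4, -0.5]
opening: 0.73
grip_force: 30.0
```

Emit:
step_arm([
  [[0,0,0,-6.5,-1],[0,0,0,-13,-1],[0,0,0,-19.5,-1],[0,0,0,-26,-1],[0,0,0,-32.5,-1],[0,0,0,-38,-1],[0,0,0,-38,-1],[0,0,0,-38,-1]],
])

```text
t: 27.12
eef_pos: [621.7, 99.3, 269.1]
tcp_rot: [3.141, -0.0, -2.378]
ft_force: [-0.8, -0.4, -0.4]
opening: 0.727
grip_force: 30.0
```

```bash
python3 -c "
from h import *
go(627.1,102.3,96,-136); s=env.state(); print(s['opening'],s['joints'].round(2))"
```

```text
t 27.12 pos [621.7  99.3 269.1] yaw -136.23 rp [ 1.7998e+02 -1.0000e-02] -> shift [np.float64(-6.0), np.float64(-1.6), np.float64(173.1), np.float64(-0.2)] rows 4.2
0.7270559186381416 [ 0.05  0.45  1.48  0.    1.21 -2.28]
```

Emit:
step_arm([
  [[-6,-1.6,30,0,-1],[-6,-1.6,65,0,-1],[-6,-1.6,100,0,-1],[-6,-1.6,135,0,-1],[-6,-1.6,140,0,-1],[-6,-1.6,140,0,-1],[-6,-1.6,140,0,-1]],
])

```text
t: 27.7
eef_pos: [628.1, 102.4, 130.8]
tcp_rot: [-3.141, 0.001, -2.376]
ft_force: [-0.4, 0.3, -0.0]
opening: 0.729
grip_force: 30.0
```

Emit:
step_arm([
  [[0,0,10,0,-1],[0,0,20,0,-1],[0,0,28,0,-1],[0,0,31,0,-1],[0,0,31,0,-1],[0,0,31,0,-1]],
])

```text
t: 28.2
eef_pos: [627.5, 102.4, 98.2]
tcp_rot: [3.141, -0.0, -2.375]
ft_force: [0.4, 0.5, -1.7]
opening: 0.729
grip_force: 30.0
```

Emit:
step_arm([
  [[0,0,3,0,-1],[0,0,5,0,-1],[0,0,5,0,-1],[0,0,5,0,-1]],
])

```text
t: 28.53
eef_pos: [627.4, 102.4, 93.2]
tcp_rot: [3.142, 0.0, -2.375]
ft_force: [-0.7, 0.6, -0.6]
opening: 0.73
grip_force: 30.0
```

Emit:
step_arm([
  [[0,0,2,0,-1],[0,0,2,0,-1],[0,0,2,0,-1]],
])

```text
t: 28.78
eef_pos: [627.5, 102.1, 92.0]
tcp_rot: [-3.141, 0.0, -2.374]
ft_force: [-3.0, -2.1, 5.8]
opening: 0.728
grip_force: 30.0
```

Emit:
step_arm([
  [[0,0,-0.5,0,0.9],[0,0,-0.5,0,0.9],[0,0,-0.5,0,0.9],[0,0,-0.5,0,0.9],[0,0,-10,0,1],[0,0,-40,0,1],[0,0,-80,0,1],[0,0,-120,0,1]],
])

```text
t: 29.45
eef_pos: [626.9, 102.4, 212.8]
tcp_rot: [3.14, -0.001, -2.374]
ft_force: [1.2, 0.1, -0.3]
opening: 0.999
grip_force: 0.0
```

Emit:
step_arm([
  [[0,0,-40,0,1],[0,0,-80,0,1],[0,0,-100,0,1],[0,0,-120,0,1],[-80,0,-120,0,1],[-80,0,-120,0,1],[-80,0,-120,0,1],[-80,0,-120,0,1]],
])

```text
t: 30.12
eef_pos: [685.3, 159.0, 330.6]
tcp_rot: [3.141, -0.001, -2.373]
ft_force: [0.1, -0.5, -0.1]
opening: 1.0
grip_force: 0.0
```

```bash
cat > inc.py <<'E'
from h import *
W=cal("wrist"); im=env.read_camera("wrist"); cv2.imwrite("pics/inc.png",im); hsv=cv2.cvtColor(im,cv2.COLOR_BGR2HSV)
c=ray("wrist",(280,210),W)[0]; print("cam",c.round())
for nm,P in [("tray",(626,101.3,86)),("rim",(626,101.3,113)),("tab",(667,141,233))]: print(nm,proj("wrist",P,W).round())
g=cv2.inRange(hsv,(0,0,60),(179,70,255)); g=cv2.morphologyEx(g,cv2.MORPH_OPEN,np.ones((3,3),np.uint8)); p=proj("wrist",(626,101.3,113),W)
for k in cv2.findContours(g,cv2.RETR_EXTERNAL,cv2.CHAIN_APPROX_NONE)[0]:
    x,y,w,h=cv2.boundingRect(k)
    if cv2.contourArea(k)>300: 
        P=np.array([onz("wrist",q,111,W)[:2] for q in cv2.convexHull(k)[:,0]],np.float32); C,r=cv2.minEnclosingCircle(P)
        print((x,y,w,h),np.round(C,1),round(r,1),np.round(np.percentile(np.hypot(*(P-C).T),[0,50]),1))
E
python3 inc.py; python3 -c "
from h import *
go(412,149,330,-136)"
```

```text
cam [628. 103. 500.]
tray [281. 115.]
rim [281. 115.]
tab [281. 184.]
(117, 279, 342, 88) [818.8 301.4] 241.2 [ 86.3 235.6]
(384, 206, 17, 38) [623.6 299.1] 26.5 [11.8 25.5]
(0, 157, 152, 143) [927.7   5.4] 119.3 [ 37.3 117.5]
(425, 131, 49, 50) [519.  280.8] 39.0 [26.7 36.9]
(250, 82, 60, 62) [625.9  98.6] 35.1 [34.3 34.8]
(540, 38, 20, 42) [368.3 282.4] 21.7 [19.5 20.6]
(0, 0, 92, 110) [ 765.9 -136.3] 61.8 [46.8 58.2]
t 30.17 pos [684.8 158.1 331. ] yaw -136.0 rp [ 1.7997e+02 -5.0000e-02] -> shift [np.float64(202.6), np.float64(182.9), np.float64(1.0), np.float64(-0.0)] rows 6.5
```

```bash
python3 -c "
from h import *
go(469,204,330,-136)"
```

```text
t 30.17 pos [684.8 158.1 331. ] yaw -136.0 rp [ 1.7997e+02 -5.0000e-02] -> shift [np.float64(123.4), np.float64(182.9), np.float64(1.0), np.float64(-0.0)] rows 5.3
```

Emit:
step_arm([
  [[123,183,1,0,1],[123,183,1,0,1],[123,183,1,0,1],[123,183,1,0,1],[123,183,1,0,1],[123,183,1,0,1],[123,183,1,0,1],[123,183,1,0,1]],
])

```text
t: 30.83
eef_pos: [469.2, 203.9, 331.4]
tcp_rot: [-3.14, 0.002, -2.374]
ft_force: [0.3, 0.4, -0.6]
opening: 0.999
grip_force: 0.0
```

```bash
python3 cup.py yellow 72 y1; python3 -c "
from h import *
go(469,204,330,-136)"
```

```text
(259, 92, 43, 45) area 1471.5 ctr [410.8 145. ] r 28.0 spread [27.1 27.8 28. ]
cam [413. 147. 500.]
t 30.88 pos [470.  203.8 331. ] yaw -136.07 rp [-1.7995e+02  8.0000e-02] -> shift [np.float64(0.6), np.float64(0.9), np.float64(1.0), np.float64(-0.1)] rows 0.0
```

Emit:
step_arm([
  [[30,0,20,0,1],[65,-1,45,0,1],[83.5,-1,85,0,1],[83.5,-1,125,0,1],[83.5,-1,165,0,1],[83.5,-1,195,0,1],[83.5,-1,195,0,1],[83.5,-1,195,0,1]],
])

```text
t: 31.55
eef_pos: [410.6, 145.1, 134.6]
tcp_rot: [3.14, -0.003, -2.376]
ft_force: [0.0, -0.2, 0.9]
opening: 1.001
grip_force: 0.0
```

```bash
python3 cup.py yellow 72 y2; python3 -c "
from h import *
go(410.8,145,52,-136);print(proj('wrist',(410.8,145,72)))"
```

```text
(246, 176, 72, 83) area 4474.5 ctr [406.7 140.7] r 33.2 spread [25.5 30.7 33.2]
cam [354.  89. 306.]
t 31.6 pos [411.3 145.4 135.9] yaw -136.09 rp [ 1.7999e+02 -1.0000e-02] -> shift [np.float64(0.6), np.float64(0.1), np.float64(83.9), np.float64(-0.1)] rows 2.0
[281.77122335 224.41878371]
```

Columns 246–317 centre on 282 as predicted. Descend and grip.

Emit:
step_arm([
  [[0.5,0,40,0,1],[0.5,0,80,0,1],[0.5,0,84,0,1],[0.5,0,84,0,1],[0.5,0,84,0,-1],[0.5,0,84,0,-1],[0.5,0,84,0,-1],[0.5,0,84,0,-1]],
])

```text
t: 32.27
eef_pos: [410.4, 145.5, 52.8]
tcp_rot: [-3.14, 0.003, -2.374]
ft_force: [-0.4, 0.3, 0.2]
opening: 0.773
grip_force: 0.0
```

Emit:
step_arm([
  [[0,0,0,0,-1],[0,0,0,0,-1],[0,0,0,0,-1],[0,0,0,0,-1],[0,0,0,0,-1],[0,0,0,0,-1]],
])

```text
t: 32.77
eef_pos: [409.8, 145.3, 51.6]
tcp_rot: [-3.141, 0.0, -2.374]
ft_force: [-1.5, 1.2, 7.0]
opening: 0.569
grip_force: 30.0
```

Emit:
step_arm([
  [[0,0,-10,0,-1],[0,0,-45,0,-1],[0,0,-85,0,-1],[0,0,-125,0,-1],[0,0,-165,0,-1],[-15,-25,-200,0,-1],[-35,-55,-210,0,-1],[-55,-85,-210,0,-1]],
])

```text
t: 33.43
eef_pos: [510.4, 122.1, 265.5]
tcp_rot: [-3.137, 0.005, -2.374]
ft_force: [0.4, -0.3, -1.1]
opening: 0.575
grip_force: 30.0
```

Emit:
step_arm([
  [[-20,-30,0,0,-1],[-40,-60,0,0,-1],[-60,-90,0,0,-1],[-67.5,-97.5,0,0,-1],[-67.5,-97.5,0,0,-1],[-67.5,-97.5,0,0,-1],[-67.5,-97.5,0,0,-1]],
])

```text
t: 34.02
eef_pos: [623.5, 99.1, 261.1]
tcp_rot: [3.141, -0.001, -2.374]
ft_force: [-0.1, -0.1, -1.2]
opening: 0.569
grip_force: 30.0
```

```bash
python3 -c "
from h import *
go(624.9,98.9,121,-136); s=env.state(); print(s['opening'],s['ft_force'])"
```

```text
t 34.02 pos [623.5  99.1 261.1] yaw -136.03 rp [ 1.7995e+02 -4.0000e-02] -> shift [np.float64(-0.9), np.float64(-1.1), np.float64(140.1), np.float64(-0.0)] rows 3.4
0.5689741750988115 [-0.06596341 -0.10172849 -1.22023822]
```

Emit:
step_arm([
  [[-1,-1,30,0,-1],[-1,-1,60,0,-1],[-1,-1,90,0,-1],[-1,-1,92,0,-1],[-1,-1,92,0,-1],[-1,-1,92,0,-1],[-1,-1,92,0,-1]],
])

```text
t: 34.6
eef_pos: [626.6, 99.1, 171.6]
tcp_rot: [-3.14, 0.002, -2.374]
ft_force: [-0.2, 0.1, -1.0]
opening: 0.57
grip_force: 30.0
```

Emit:
step_arm([
  [[0,0,5,0,-1],[0,0,10,0,-1],[0,0,14,0,-1],[0,0,14,0,-1]],
])

```text
t: 34.93
eef_pos: [625.6, 98.8, 154.5]
tcp_rot: [3.141, -0.001, -2.375]
ft_force: [-1.3, 0.7, -0.5]
opening: 0.569
grip_force: 30.0
```

Inside the rim with no contact. Continue.

Emit:
step_arm([
  [[0,0,8,0,-1],[0,0,16,0,-1],[0,0,24,0,-1],[0,0,30,0,-1],[0,0,32,0,-1],[0,0,32,0,-1]],
])

```text
t: 35.43
eef_pos: [625.7, 98.9, 122.4]
tcp_rot: [3.141, -0.001, -2.375]
ft_force: [0.0, 2.4, -0.2]
opening: 0.568
grip_force: 30.0
```

Emit:
step_arm([
  [[0,0,2,0,-1],[0,0,4,0,-1],[0,0,5,0,-1],[0,0,5,0,-1]],
])

```text
t: 35.77
eef_pos: [625.9, 98.9, 118.2]
tcp_rot: [3.142, 0.0, -2.375]
ft_force: [0.2, 0.6, -0.1]
opening: 0.569
grip_force: 30.0
```

Emit:
step_arm([
  [[0,0,1.5,0,-1],[0,0,1.5,0,-1],[0,0,1.5,0,-0.2],[0,0,1.5,0,0.4],[0,0,1.5,0,0.4],[0,0,1.5,0,0.4],[0,0,1.5,0,0.4],[0,0,-10,0,0.4]],
])

```text
t: 36.43
eef_pos: [625.0, 98.8, 126.8]
tcp_rot: [3.139, -0.002, -2.375]
ft_force: [-0.3, 0.1, -0.2]
opening: 0.698
grip_force: 0.0
```

Emit:
step_arm([
  [[0,0,-30,0,0.4],[0,0,-70,0,0.4],[0,0,-110,0,0.6],[0,0,-150,0,1],[0,0,-190,0,1],[-40,0,-200,0,1],[-80,0,-200,0,1],[-80,0,-200,0,1]],
])

```text
t: 37.1
eef_pos: [686.2, 158.0, 329.0]
tcp_rot: [-3.141, 0.003, -2.373]
ft_force: [0.6, -0.8, 0.2]
opening: 0.988
grip_force: 0.0
```

Emit:
step_arm([
  [[0,0,0,0,1],[0,0,0,0,1],[0,0,0,0,1],[0,0,0,0,1]],
])

```text
t: 37.43
eef_pos: [683.0, 153.7, 328.9]
tcp_rot: [-3.141, 0.0, -2.375]
ft_force: [0.2, 0.3, 0.0]
opening: 0.998
grip_force: 0.0
```

```bash
python3 inc.py | sed -n '1,20p'
python3 - <<'E'
from h import *
from cup import cup
cup("yellow",138,"fin"); 
S=cal("wrist"); im=cv2.imread("pics/fin.png"); hsv=cv2.cvtColor(im,cv2.COLOR_BGR2HSV)
# hung tray and tab numbers
g=cv2.inRange(hsv,(50,130,40),(75,255,255)); x=np.where(g[115])[0]; print("green row115",x.min(),x.max())
# red / cup check in the fixed views
for n in ["scene","side"]:
    i=env.read_camera(n); cv2.imwrite(f"pics/{n}_f.png",i); h=cv2.cvtColor(i,cv2.COLOR_BGR2HSV)
    m=cv2.inRange(h,(0,140,70),(6,255,255))|cv2.inRange(h,(174,140,70),(179,255,255))
    print(n,"red",[cv2.boundingRect(c) for c in cv2.findContours(m,cv2.RETR_EXTERNAL,cv2.CHAIN_APPROX_NONE)[0] if cv2.contourArea(c)>25])
    y=cv2.inRange(h,(20,110,50),(34,255,255))
    print(n,"yellow",[cv2.boundingRect(c) for c in cv2.findContours(y,cv2.RETR_EXTERNAL,cv2.CHAIN_APPROX_NONE)[0] if cv2.contourArea(c)>120])
    for nm,P in [("caddy",(626,101,130)),("gscrew",(667,141,165)),("bscrew",(550,327,165)),("bseat",(550,327,233))]: print(nm,proj(n,P).round())
E
```

```text
cam [626.  97. 499.]
tray [283. 119.]
rim [283. 120.]
tab [284. 190.]
(119, 282, 340, 85) [817.9 297. ] 239.1 [ 83. 231.]
(386, 209, 17, 38) [623.3 297.5] 26.7 [13.  19.7]
(0, 160, 151, 140) [9.261e+02 9.000e-01] 117.7 [ 85.8 114. ]
(427, 135, 49, 50) [520.  279.7] 39.0 [32.1 36.6]
(252, 87, 59, 61) [626.1  98.5] 35.1 [34.2 34.8]
(543, 42, 17, 41) [369.8 279.8] 21.3 [17.5 19.8]
(0, 0, 94, 114) [ 765.5 -139.4] 63.8 [50.  59.9]
(255, 91, 51, 53) area 2048.5 ctr [626.7  97.7] r 27.8 spread [27.3 27.5 27.8]
(37, 46, 37, 40) area 1122.0 ctr [ 751.6 -107.4] r 19.4 spread [19.  19.2 19.4]
green row115 246 318
scene red [(347, 307, 15, 13), (152, 266, 30, 16), (502, 206, 15, 16)]
scene yellow [(377, 328, 15, 13), (208, 295, 18, 15), (327, 275, 38, 23), (377, 251, 45, 29), (304, 229, 16, 20), (498, 153, 62, 22), (503, 69, 57, 45), (442, 65, 17, 17), (528, 0, 32, 43), (457, 0, 19, 18)]
caddy [313. 237.]
gscrew [327. 240.]
bscrew [387. 214.]
bseat [390. 199.]
side red [(354, 310, 15, 37), (359, 165, 12, 8), (287, 39, 7, 17)]
side yellow [(373, 267, 17, 15), (309, 166, 19, 20)]
caddy [318. 175.]
gscrew [331. 157.]
bscrew [290. 119.]
bseat [291. 102.]
```

```bash
python3 -c "
from cell import env
print(env.job_done())"
```

```text
the job is handed in; nothing more can be done
None
```

I hung the caddy and the pin bin on their screws and stowed the yellow cup inside the white one in the caddy (no red cup was found). I handed the job in at about 37.5 s; it returned no verdict, and I confirmed the final state from camera measurements rather than by looking at a picture.

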